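# Check the bench scale with its check weights

### The job

Check the spring scale: turn the power isolator on, then stand every check weight that is on the bench on the pan, heaviest first and only one at a time, well centred, let go of it and leave it there for two seconds before taking it off; put the weights away upright in the wooden tray. When all of them are in the tray, turn the isolator off. Keep everything off the pan while the power is off, and leave the heatsink and the roll of tape where they are.

Things in the scene. Friction and masses are not known exactly. Their poses are not given: they have to be found in the camera images.
- weight_500: stainless steel 500 g check weight: an upright plain cylinder 48 mm in diameter and 30 mm high with a small knob 20 mm in diameter on top, 44 mm high in all. Origin: centre of its underside; z is its axis. May be absent (None at the start).
- weight_200: stainless steel 200 g check weight: an upright plain cylinder 36 mm in diameter and 22 mm high with a small knob 16 mm in diameter on top, 34 mm high in all. Origin: centre of its underside; z is its axis. May be absent (None at the start).
- weight_100: stainless steel 100 g check weight: an upright plain cylinder 28 mm in diameter and 18 mm high with a small knob 14 mm in diameter on top, 28 mm high in all. Origin: centre of its underside; z is its axis. May be absent (None at the start).
- weight_50: stainless steel 50 g check weight: an upright plain cylinder 22 mm in diameter and 14 mm high with a small knob 12 mm in diameter on top, 23 mm high in all. Origin: centre of its underside; z is its axis. May be absent (None at the start).
- pan: round flat steel pan, 120 mm in diameter, 5 mm thick, no rim, a small dark disc at its centre, over the spring scale (grey box 180 x 150 x 45 mm). Origin: centre of its underside, 68 mm above the bench when empty; weighing surface 5 mm above the origin. It only sinks, level, 450 N/m (11 mm under 500 g, 1 mm under 50 g), at most 14 mm. Empty at the start.
- isolator_base: housing of the power isolator: light grey box 120 x 120 mm, 60 mm high, fixed to the bench, two black cable glands on its +x side. Origin: centre of its underside, z up. Its front (-x side) looks roughly towards the robot.
- isolator (a joint): isolator handle angle (rad): 0 = off, bar along the housing's y axis (across, seen from the robot), white pointer to +y, the robot's left; turns clockwise seen from above to 1.57 = on, bar along the housing's x, pointer to +x, away from the robot. Stops at both ends; an over-centre spring (about 0.1 N m) snaps it from beyond mid-travel to the nearer stop and holds it.
- isolator_grip (a point): point on the handle's vertical axis, at the middle of the bar, 81 mm above the bench. The handle is a black bar 88 mm long, 14 mm wide and 26 mm high, its top 13 mm above this point, its underside 8 mm clear of the housing's top except for a round hub of 20 mm radius under its middle.
- tray: low open wooden tray, 240 mm (its x) by 130 mm (its y), walls 5 mm thick and 16 mm high, floor 5 mm thick, fixed to the bench, empty at the start. Origin: centre of its underside.
- heatsink: bystander: finned aluminium heatsink 34 x 30 x 23 mm, standing among the weights. Origin: centre of its underside.
- tape: bystander: pale blue roll of tape, 56 mm in diameter, 18 mm high, lying flat. Origin: centre of its underside.

How it is judged:
On the way, in this order (a step that is already met when the one before it is completed fails the run):
1. the isolator is turned on (value of joint isolator above 1.4 rad), for 0.2 s.
2. the 500 g weight stands alone on the pan, within 12 mm of its centre, upright, at rest and released (horizontal distance between weight_500 and pan below 0.012 m and contact force between weight_500 and pan above 2.94 N and contact force between the fingers and weight_500 below 0.05 N and linear speed of weight_500 below 0.02 m/s and angle between weight_500's own z axis and vertical below 0.1 rad and horizontal distance between weight_500 and weight_200 above 0.085 m and horizontal distance between weight_500 and weight_100 above 0.085 m and horizontal distance between weight_500 and weight_50 above 0.085 m), for 1 s.
3. the 200 g weight stands alone on the pan, within 12 mm of its centre, upright, at rest and released (horizontal distance between weight_200 and pan below 0.012 m and contact force between weight_200 and pan above 1.18 N and contact force between the fingers and weight_200 below 0.05 N and linear speed of weight_200 below 0.02 m/s and angle between weight_200's own z axis and vertical below 0.1 rad and horizontal distance between weight_200 and weight_500 above 0.085 m and horizontal distance between weight_200 and weight_100 above 0.085 m and horizontal distance between weight_200 and weight_50 above 0.085 m), for 1 s.
4. the 100 g weight stands alone on the pan, within 12 mm of its centre, upright, at rest and released (horizontal distance between weight_100 and pan below 0.012 m and contact force between weight_100 and pan above 0.59 N and contact force between the fingers and weight_100 below 0.05 N and linear speed of weight_100 below 0.02 m/s and angle between weight_100's own z axis and vertical below 0.1 rad and horizontal distance between weight_100 and weight_500 above 0.085 m and horizontal distance between weight_100 and weight_200 above 0.085 m and horizontal distance between weight_100 and weight_50 above 0.085 m), for 1 s.
5. the 50 g weight stands alone on the pan, within 12 mm of its centre, upright, at rest and released (horizontal distance between weight_50 and pan below 0.012 m and contact force between weight_50 and pan above 0.29 N and contact force between the fingers and weight_50 below 0.05 N and linear speed of weight_50 below 0.02 m/s and angle between weight_50's own z axis and vertical below 0.1 rad and horizontal distance between weight_50 and weight_500 above 0.085 m and horizontal distance between weight_50 and weight_200 above 0.085 m and horizontal distance between weight_50 and weight_100 above 0.085 m), for 1 s.
6. all weights stand released in the tray while the isolator is still on (value of joint isolator above 1.4 rad and x of weight_500 in the frame of tray between -0.115 and 0.115 m and y of weight_500 in the frame of tray between -0.06 and 0.06 m and z of each of weight_500, weight_200, weight_100, weight_50 in the frame of tray below 0.012 m and angle between each of weight_500, weight_200, weight_100, weight_50's own z axis and vertical below 0.1 rad and linear speed of each of weight_500, weight_200, weight_100, weight_50 below 0.02 m/s and contact force between the fingers and weight_500 below 0.05 N and x of weight_200 in the frame of tray between -0.115 and 0.115 m and y of weight_200 in the frame of tray between -0.06 and 0.06 m and contact force between the fingers and weight_200 below 0.05 N and x of weight_100 in the frame of tray between -0.115 and 0.115 m and y of weight_100 in the frame of tray between -0.06 and 0.06 m and contact force between the fingers and weight_100 below 0.05 N and x of weight_50 in the frame of tray between -0.115 and 0.115 m and y of weight_50 in the frame of tray between -0.06 and 0.06 m and contact force between the fingers and weight_50 below 0.05 N), for 0.2 s.
7. the isolator is turned off (value of joint isolator below 0.15 rad), for 0.2 s.
At the end, for the whole second after the job is handed in: isolator off (below 0.15 rad) and every weight present standing upright on the tray's floor, at rest and released (value of joint isolator below 0.15 rad and x of weight_500 in the frame of tray between -0.115 and 0.115 m and y of weight_500 in the frame of tray between -0.06 and 0.06 m and z of each of weight_500, weight_200, weight_100, weight_50 in the frame of tray below 0.012 m and angle between each of weight_500, weight_200, weight_100, weight_50's own z axis and vertical below 0.1 rad and linear speed of each of weight_500, weight_200, weight_100, weight_50 below 0.02 m/s and contact force between the fingers and weight_500 below 0.05 N and x of weight_200 in the frame of tray between -0.115 and 0.115 m and y of weight_200 in the frame of tray between -0.06 and 0.06 m and contact force between the fingers and weight_200 below 0.05 N and x of weight_100 in the frame of tray between -0.115 and 0.115 m and y of weight_100 in the frame of tray between -0.06 and 0.06 m and contact force between the fingers and weight_100 below 0.05 N and x of weight_50 in the frame of tray between -0.115 and 0.115 m and y of weight_50 in the frame of tray between -0.06 and 0.06 m and contact force between the fingers and weight_50 below 0.05 N); the robot touches nothing.
It fails at once if something rests on or presses the pan while the isolator is not on (below 1.2 rad) (value of joint isolator below 1.2 rad and contact force between pan and anything else above 0.3 N).
It fails at once if the heatsink or the tape is moved more than 40 mm (distance of any of heatsink, tape from where it was at the start of the episode above 0.04 m).
Of weight_500, weight_200, weight_100, weight_50 only 3 to 4 are there at a start; the rules pass over those that are not, and their reading is None.
At some moment in a run one of weight_500, weight_200, weight_100, weight_50 may be knocked a few centimetres aside while the robot is not near it.
It also fails if it takes over 210 s, if anything falls off the work surface, if the arm or the gripper's body presses on something with over 40 N, if the wrist force passes 120 N, or if a joint passes its speed limit or range.

### The arm

A 6-joint arm with a two-finger parallel gripper is mounted at the origin on the work surface. World frame = base frame: x ahead of the robot, y to its left, z up, the work surface at z = 0. Lengths are in m, angles in rad, forces in N, time in s.
With the tool pointing down it reaches from about 0.25 to 0.775 m from the base axis. Payload 8.9 kg.
Tool frame: the origin (TCP) lies on the centre line of the jaws, within the pads' length; the fingertips stand 19 mm ahead of it and the grasp point (between the pads) is the TCP; z points along the fingers, y is the line along which they close (so a half turn about z gives the same grasp; the last joint's range is limited). The gripper opens to 85 mm and grips with 20 to 120 N. Pads are 22 mm wide; open, the fingers measure 114 mm over their backs; the gripper's body (76 mm by 85 mm) begins 54 mm behind the grasp point. The pads swing forward as they close: fully open they stand 13 mm farther back than shut.
Start: joints at [-1.33, 0.291, -0.153, 1.127, 0, 1.431], TCP at [0.195, -0.488, 0.25] pointing down, gripper open.
Joint ranges: [-2.52, 2.52], [-0.91, 1.74], [-1.3, 1.37], [-1.96, 2.02], [-1.52, 1.47], [-3.14, 3.14]. Speed limits (rad/s): [2.22, 2.22, 2.79, 3.14, 3.14, 3.14].

### API

Orientations are given as [roll, pitch, yaw] about the fixed x, y, z axes, in that order (R = Rz(yaw) Ry(pitch) Rx(roll)).
In Python, from station import monitor, vision, workorder gives the robot as it stands.
- The arm moves only by the tool send_rows, never from a script. Its argument "targets" is a list of rows, each a list of 6 numbers: the shift along the tool's x, y, z in units of 0.03 m (1.0 is 0.03 m), then the turn, a rotation vector about the tool's x, y, z in units of 0.12 rad (1.0 is 0.12 rad). In form: [[x, y, z, wx, wy, wz], ...]. A call has 1 to 8 rows; each row shifts and turns the commanded pose from where the row before left it, along the tool's axes as they then stand; what a row does not reach is not made up. A row lasts 1/10 s, in which the tool goes at most 50 mm and 8.59 degrees, less where a joint would pass 70% of its speed; a pose out of reach is approached as far as the arm can. A call with a number of a shift or a turn outside -1 to 1 is refused whole. A call with a gripper value outside its range is refused whole. "gripper" is the closure, from 0 (fully open) to 1 (shut), set as the call begins (left out, the last holds). The fingers move at their own pace and stop on an object; "force" is the grip in N (left out, the last holds). Time passes only in rows, so rows that do not move let the fingers close. It gives the time, the measured TCP pose, the force, the opening and the grip force at its end, in the units of the state.
- monitor.read_state(): the state, without advancing time (a new reading comes with each control period).
- vision.snapshot(name): name is "scene" or "top" or "wrist"; returns (picture, depth): 384x512x3 uint8, red, green, blue; 384x512 float32, m along the optical axis (not along the pixel's ray), 0 where there is no reading.
- vision.camera_model(name): a dict with "camera_matrix" (3x3 intrinsics, pixels), "camera_from_world" (4x4, takes a point from world to camera coordinates); the wrist camera has in their place "mount" (4x4, takes a point from camera to tool coordinates, whose origin is the TCP and whose axes are the flange's). Camera axes: x right, y up, looking along -z (the intrinsics and any distortion apply to the point x, -y, -z); pixel columns grow to the right and rows downward; lengths in m; the calibration is good to about 2 mm. The wrist camera is an equidistant fisheye: a pixel r from the principal point sees the ray r / f radians off the axis. A picture is of the moment at which its call begins: read the wrist's pose just before it. camera_model takes no time and is no camera call.
- workorder.hand_in(): hands the job in; it is judged then, once.
The state is a dict: "time_s": time; "joint_positions": joint angles; "joint_vel": joint speeds; "effort": joint torques, N m; "ee_pos": TCP position; "ee_rot": TCP orientation; "contact_force": force on the tool from outside, world axes, zero at the start; "wrist_torque": the same for the moment, N m; "gripper_width": opening from 0.0 (shut) to 1.0 (fully open); "gripper_force": force on a finger pad.
Only numpy, scipy, OpenCV 4.12 (cv2) and the standard library are available. Lean on these libraries where they do the work, as an engineer would, in place of code of your own. Each camera call takes 0.05 s, during which the arm holds its last target. There are 200 camera calls.

## Working session

There is one attempt and no reset: what is moved stays moved. The work goes in short steps, Python scripts to look and compute and a tool call to move; the robot and the scene stay as the last step left them, time stands still between calls to the robot, and variables do not carry over. Pictures are saved under pics/ and viewed, at most 14 in all, crops included, and the job is handed in when it is done.

Besides the shell and the picture viewer there is one more tool, called after "Call:" as a command line: name --pt "numbers of a row" for each row, then --argument value for the rest. send_rows: Moves the arm, as the interface text tells. Shifts and turns lie within -1 to 1; 1 stands for 0.03 m of shift or 0.12 rad of turn. Its arguments: {"type":"object","properties":{"targets":{"type":"array"},"gripper":{"type":"number"},"force":{"type":"number"}},"required":["targets"]}

```bash
ls; mkdir -p pics
cat > h.py <<'E'
import numpy as np, cv2
from station import monitor, vision, workorder
from scipy.spatial.transform import Rotation as R
def snap(n,f=None):
    p,d=vision.snapshot(n)
    if f: cv2.imwrite(f'pics/{f}.png',cv2.cvtColor(p,cv2.COLOR_RGB2BGR))
    return p,d
def ray(n,u,v):
    m=vision.camera_model(n);K=np.array(m['camera_matrix']);T=np.linalg.inv(np.array(m['camera_from_world']))
    c=np.linalg.inv(K)@[u,v,1.];c=np.array([c[0],-c[1],-c[2]])
    return T[:3,3],T[:3,:3]@c
def onz(n,u,v,z):
    o,d=ray(n,u,v);return o+d*(z-o[2])/d[2]
def cloud(n,d):
    m=vision.camera_model(n);K=np.array(m['camera_matrix']);T=np.linalg.inv(np.array(m['camera_from_world']))
    v,u=np.mgrid[:d.shape[0],:d.shape[1]]
    c=np.stack([(u-K[0,2])/K[0,0]*d,-(v-K[1,2])/K[1,1]*d,-d],-1)
    P=c@T[:3,:3].T+T[:3,3];P[d==0]=np.nan
    return P
E
python3 - <<'E'
from h import *
for n in ('scene','top'):
    p,d=snap(n,n+'0'); np.save(n+'0.npy',d)
    m=vision.camera_model(n);print(n,m);
s=monitor.read_state();print(s); print(vision.camera_model('wrist'))
E
```

```text
pics
scene {'camera_matrix': array([[386.8870077 ,   0.        , 252.87223475],
       [  0.        , 386.8870077 , 192.93172105],
       [  0.        ,   0.        ,   1.        ]]), 'camera_from_world': array([[ 0.58699944,  0.80956759, -0.00565378, -0.33426561],
       [-0.66081781,  0.4831554 ,  0.5743524 ,  0.30600449],
       [ 0.46770875, -0.33340842,  0.81858863, -1.16980007],
       [ 0.        ,  0.        ,  0.        ,  1.        ]])}
top {'camera_matrix': array([[400.6644416 ,   0.        , 256.36564171],
       [  0.        , 400.6644416 , 193.0514303 ],
       [  0.        ,   0.        ,   1.        ]]), 'camera_from_world': array([[ 0.01145692, -0.99989115, -0.00929631, -0.00817698],
       [ 0.99534837,  0.0105145 ,  0.09576567, -0.5521938 ],
       [-0.0956575 , -0.01035025,  0.99536049, -1.01972971],
       [ 0.        ,  0.        ,  0.        ,  1.        ]])}
{'time_s': 0.1, 'joint_positions': array([-1.33025475e+00,  2.91207893e-01, -1.54035006e-01,  1.12669724e+00,
       -3.41460544e-05,  1.43149463e+00]), 'joint_vel': array([ 0.00054279, -0.00321691,  0.001
[... 321 characters left out ...]
orce': array([ 0.03798486, -0.35203774,  0.08829167]), 'wrist_torque': array([-0.0055117 ,  0.01395116,  0.00250366]), 'gripper_force': 0.0, 'gripper_width': 1.002798006355207}
{'camera_matrix': array([[297.31863964,   0.        , 260.21109752],
       [  0.        , 297.31863964, 194.7638464 ],
       [  0.        ,   0.        ,   1.        ]]), 'mount': array([[ 6.39764070e-04,  9.46733728e-01,  3.22016830e-01,
         8.28935370e-02],
       [ 9.99999780e-01, -5.49461644e-04, -3.71316179e-04,
        -5.69452564e-04],
       [-1.74601653e-04,  3.22016996e-01, -9.46733872e-01,
        -1.23213481e-01],
       [ 0.00000000e+00,  0.00000000e+00,  0.00000000e+00,
         1.00000000e+00]])}
```

View pics/top0.png

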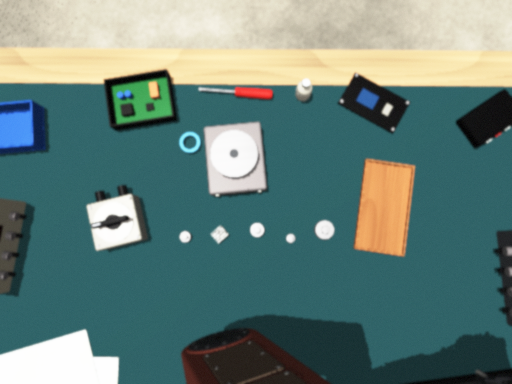

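View pics/scene0.png

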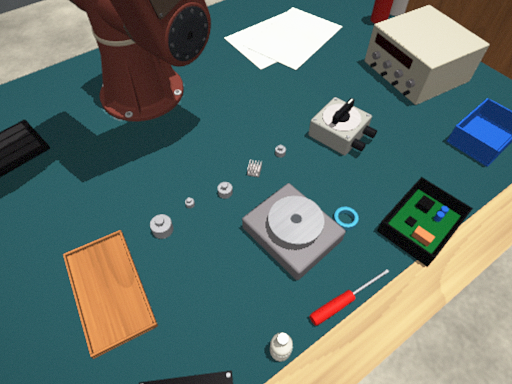

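The top view shows the row of isolator (115,222), 100 g (185,237), heatsink (220,234), 200 g (257,230), 50 g (291,238) and 500 g (325,230). The tray is at (385,208), the pan at (234,153) and the tape at (190,142). The scene view shows the same four weights at (280,150), (225,189), (190,202) and (161,226).

```bash
cat > m.py <<'E'
from h import *
def blobs(n,p,P,zmin=.006,zmax=.2):
    """height-thresholded connected blobs"""
    m=((P[...,2]>zmin)&(P[...,2]<zmax)).astype(np.uint8)
    k,l,st,c=cv2.connectedComponentsWithStats(m)
    out=[]
    for i in range(1,k):
        if st[i,4]<25: continue
        q=P[l==i]; z=np.percentile(q[:,2],97)
        r=cv2.minAreaRect(np.float32(q[:,:2]))
        cx=np.r_[(q[:,:2].min(0)+q[:,:2].max(0))/2]
        out.append((c[i],st[i,4],z,r,cx))
    return out
E
python3 - <<'E'
from m import *
for n in('top','scene'):
    P=cloud(n,np.load(n+'0.npy'))
    print(n,'table z',np.nanmedian(P[...,2]))
    for c,a,z,r,cx in blobs(n,None,P):
        if 0.1<r[0][0]<.8 and abs(r[0][1])<.5: print(c.round(),a,'z%.3f'%z,'rect',np.round(r[0],3),np.round(r[1],3),round(r[2]),cx.round(3))
E
```

```text
top table z -3.2148525309749765e-05
[140. 100.] 3384 z0.046 rect [0.799 0.312] [0.134 0.172] 10 [0.8   0.311]
[235. 159.] 3991 z0.075 rect [0.641 0.055] [0.183 0.15 ] 6 [0.641 0.055]
[190. 142.] 211 z0.021 rect [0.687 0.178] [0.055 0.055] 56 [0.689 0.177]
[385. 207.] 1108 z0.019 rect [ 0.521 -0.339] [0.132 0.24 ] 82 [ 0.52  -0.339]
[395. 175.] 44 z0.010 rect [ 0.607 -0.371] [0.02  0.034] 77 [ 0.608 -0.372]
[398. 188.] 68 z0.009 rect [ 0.571 -0.376] [0.046 0.037] 19 [ 0.57  -0.374]
[116. 220.] 2711 z0.094 rect [0.487 0.36 ] [0.15  0.121] 15 [0.485 0.356]
[388. 208.] 82 z0.010 rect [ 0.519 -0.353] [0.048 0.04 ] 6 [ 0.518 -0.353]
[400. 203.] 27 z0.010 rect [ 0.532 -0.383] [0.016 0.023] 1 [ 0.532 -0.383]
[379. 211.] 25 z0.009 rect [ 0.509 -0.327] [0.035 0.012] 7 [ 0.509 -0.327]
[324. 230.] 287 z0.045 rect [ 0.459 -0.178] [0.046 0.046] 42 [ 0.458 -0.178]
[257. 230.] 143 z0.035 rect [ 0.456 -0.005] [0.031 0.031] 1 [ 0.456 -0.005]
[383. 229.] 35 z0.009 rect [ 0.46  -0.337] [0.035 0.015] 13 [ 0.459 -0.336]
[219. 234.] 103 z0.025 rect [0.444 0.094] [0.03  0.034] 42 [0.443 0.094]
[185. 237.] 9
[... 298 characters left out ...]
 37 [0.437 0.182]
[254. 168.] 152 z0.026 rect [0.445 0.093] [0.03  0.036] 42 [0.446 0.092]
[224. 189.] 192 z0.036 rect [ 0.459 -0.006] [0.034 0.034] 57 [ 0.458 -0.005]
[295. 229.] 5765 z0.075 rect [0.638 0.089] [0.184 0.221] 7 [0.644 0.088]
[189. 202.] 71 z0.024 rect [ 0.438 -0.093] [0.02  0.019] 59 [ 0.437 -0.093]
[161. 225.] 418 z0.045 rect [ 0.46  -0.179] [0.048 0.046] 8 [ 0.46  -0.179]
[107. 290.] 3230 z0.018 rect [ 0.521 -0.339] [0.13  0.243] 82 [ 0.521 -0.339]
[ 88. 273.] 48 z0.008 rect [ 0.465 -0.36 ] [0.029 0.019] 14 [ 0.465 -0.359]
[209. 378.] 348 z0.012 rect [ 0.785 -0.264] [0.097 0.022] 54 [ 0.79  -0.262]
[168. 381.] 106 z0.009 rect [ 0.749 -0.324] [0.053 0.01 ] 55 [ 0.752 -0.326]
```

```bash
python3 - <<'E'
from m import *
for n in('top','scene'):
    P=cloud(n,np.load(n+'0.npy')); x,y,z=P[...,0],P[...,1],P[...,2]
    m=(np.hypot(x-.65,y-.055)<.1)&(z>.066); q=P[m]
    # boundary fit
    c,r=cv2.minEnclosingCircle(np.float32(q[:,:2])); print(n,'pan',c,r,np.median(q[:,2]))
    m=(np.hypot(x-.475,y-.355)<.07)&(z>.078); q=P[m]; print('bar',cv2.minAreaRect(np.float32(q[:,:2])),q[:,2].max(),len(q))
    m=(np.hypot(x-.48,y-.355)<.09)&(z>.05)&(z<.066); q=P[m]; print('house',cv2.minAreaRect(np.float32(q[:,:2])),np.median(q[:,2]))
E
python3 - <<'E'
from h import *
a=cv2.imread('pics/top0.png')[170:270,60:200];b=cv2.imread('pics/scene0.png')[80:180,270:410]
cv2.imwrite('pics/c1.png',np.hstack([cv2.resize(i,None,fx=2.8,fy=2.8,interpolation=2) for i in(a,b)]))
E
```

```text
top pan (0.6471507549285889, 0.05618606507778168) 0.06008339673280716 0.07271362673912274
bar ((0.47188273072242737, 0.3566291332244873), (0.014254261739552021, 0.08872223645448685), 14.721095085144043) 0.09751918677163951 233
house ((0.4721943140029907, 0.35627424716949463), (0.12039080262184143, 0.12090214341878891), 14.625313758850098) 0.059992326678543706
scene pan (0.6480069160461426, 0.05493597313761711) 0.06086668372154236 0.07348582948025817
bar ((0.4738891124725342, 0.3549796938896179), (0.01450133603066206, 0.08829931914806366), 15.494879722595215) 0.09798159082826263 200
house ((0.4734920561313629, 0.35628238320350647), (0.11934637278318405, 0.1215447261929512), 14.766119956970215) 0.06096505045855399
```

View pics/c1.png

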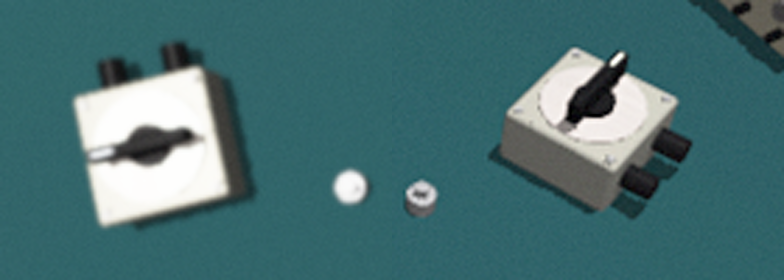

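Call:
send_rows --pt "0 0 0 0 0 -1" --pt "0 0 0 0 0 -1" --pt "0 0 0 0 0 -1" --pt "0 0 0 0 0 -1" --pt "0 0 0 0 0 -1" --pt "0 0 0 0 0 -1" --pt "0 0 0 0 0 -1" --pt "0 0 0 0 0 -1" --gripper 0 --force 60

```text
time_s: 0.9
ee_pos: [0.1946, -0.4873, 0.25]
ee_rot: [-3.141, -0.001, 1.345]
contact_force: [-0.3, -0.2, -0.2]
gripper_width: 0.998
gripper_force: 0.0
```

Call:
send_rows --pt "0 0 0 0 0 -1" --pt "0 0 0 0 0 -1" --pt "0 0 0 0 0 -1" --pt "0 0 0 0 0 -1" --pt "0 0 0 0 0 -1" --pt "0 0 0 0 0 -1" --pt "0 0 0 0 0 -1" --pt "0 0 0 0 0 -1"

```text
time_s: 1.7
ee_pos: [0.1946, -0.4873, 0.25]
ee_rot: [3.141, -0.001, 2.305]
contact_force: [-0.1, 0.5, 0.0]
gripper_width: 1.002
gripper_force: 0.0
```

```bash
cat >> h.py <<'E'
def go(x,y,z,yaw=None):
    """print total units in tool frame from the present pose"""
    s=monitor.read_state();r=R.from_euler('xyz',s['ee_rot']);d=r.inv().apply(np.array([x,y,z])-s['ee_pos'])/.03
    out=np.round(d,2).tolist()
    rr=np.round(s['ee_rot'],3)
    t=None
    if yaw is not None:
        e=(r.inv()*R.from_euler('xyz',[np.pi,0,yaw])).as_rotvec()/.12; t=np.round(e,2).tolist()
    print('t%.1f'%s['time_s'],'units',out,'turn',t,'| pos',np.round(s['ee_pos'],4),'rot',rr,'j6 %.2f'%s['joint_positions'][5])
E
python3 -c "
from h import *
go(.473,.356,.25,-1.31)"
```

```text
t1.7 units [14.66, 25.72, 0.02] turn [0.01, 0.0, -22.24] | pos [ 0.1946 -0.4873  0.25  ] rot [ 3.141e+00 -1.000e-03  2.305e+00] j6 -0.49
```

Call:
send_rows --pt "0.5 0.85 0 0 0 0" --pt "0.5 0.85 0 0 0 0" --pt "0.5 0.85 0 0 0 0" --pt "0.5 0.85 0 0 0 0" --pt "0.5 0.85 0 0 0 0" --pt "0.5 0.85 0 0 0 0" --pt "0.5 0.85 0 0 0 0" --pt "0.5 0.85 0 0 0 0"

```text
time_s: 2.5
ee_pos: [0.2669, -0.2609, 0.2501]
ee_rot: [3.141, -0.0, 2.3]
contact_force: [0.9, -0.6, 0.1]
gripper_width: 0.998
gripper_force: 0.0
```

Call:
send_rows --pt "0.5 0.85 0 0 0 0" --pt "0.5 0.85 0 0 0 0" --pt "0.5 0.85 0 0 0 0" --pt "0.5 0.85 0 0 0 0" --pt "0.5 0.85 0 0 0 0" --pt "0.5 0.85 0 0 0 0" --pt "0.5 0.85 0 0 0 0" --pt "0.5 0.85 0 0 0 0"

```text
time_s: 3.3
ee_pos: [0.3391, -0.0356, 0.2502]
ee_rot: [-3.142, -0.0, 2.3]
contact_force: [0.4, -0.0, -1.0]
gripper_width: 1.003
gripper_force: 0.0
```

Call:
send_rows --pt "0.5 0.85 0 0 0 0" --pt "0.5 0.85 0 0 0 0" --pt "0.5 0.85 0 0 0 0" --pt "0.5 0.85 0 0 0 0" --pt "0.5 0.85 0 0 0 0" --pt "0.5 0.85 0 0 0 0" --pt "0.5 0.85 0 0 0 0" --pt "0.5 0.85 0 0 0 0"

```text
time_s: 4.1
ee_pos: [0.4113, 0.1898, 0.2501]
ee_rot: [-3.141, -0.0, 2.3]
contact_force: [0.3, -0.5, 0.4]
gripper_width: 1.001
gripper_force: 0.0
```

Call:
send_rows --pt "0.5 0.85 0 0 0 0" --pt "0.5 0.85 0 0 0 0" --pt "0.5 0.85 0 0 0 0" --pt "0.5 0.85 0 0 0 0" --pt "0.5 0.85 0 0 0 0" --pt "0.5 0.85 0 0 0 0" --pt "0 0 0 0 0 -1" --pt "0 0 0 0 0 -1"

```text
time_s: 4.9
ee_pos: [0.4652, 0.3584, 0.2494]
ee_rot: [-3.14, -0.001, 2.546]
contact_force: [-0.4, -1.0, -0.6]
gripper_width: 0.998
gripper_force: 0.0
```

Call:
send_rows --pt "0 0 0 0 0 -1" --pt "0 0 0 0 0 -1" --pt "0 0 0 0 0 -1" --pt "0 0 0 0 0 -1" --pt "0 0 0 0 0 -1" --pt "0 0 0 0 0 -1" --pt "0 0 0 0 0 -1" --pt "0 0 0 0 0 -1"

```text
time_s: 5.7
ee_pos: [0.4653, 0.3575, 0.2499]
ee_rot: [-3.141, -0.001, -2.778]
contact_force: [-0.2, 0.3, -0.5]
gripper_width: 0.998
gripper_force: 0.0
```

Call:
send_rows --pt "0 0 0 0 0 -1" --pt "0 0 0 0 0 -1" --pt "0 0 0 0 0 -1" --pt "0 0 0 0 0 -1" --pt "0 0 0 0 0 -1" --pt "0 0 0 0 0 -1" --pt "0 0 0 0 0 -1" --pt "0 0 0 0 0 -1"

```text
time_s: 6.5
ee_pos: [0.4652, 0.3575, 0.2499]
ee_rot: [3.141, -0.001, -1.818]
contact_force: [-0.1, -0.9, 0.2]
gripper_width: 0.998
gripper_force: 0.0
```

Call:
send_rows --pt "0 0 0 0 0 -1" --pt "0 0 0 0 0 -1" --pt "0 0 0 0 0 -1" --pt "0 0 0 0 0 -1" --pt "0 0 0 0 0 -0.2" --pt "0 0 0 0 0 0"

```text
time_s: 7.1
ee_pos: [0.4653, 0.3575, 0.2501]
ee_rot: [3.141, -0.0, -1.322]
contact_force: [-0.6, -0.0, -0.2]
gripper_width: 0.999
gripper_force: 0.0
```

```bash
python3 -c "
from h import *
go(.473,.356,.091,-1.31)"
```

```text
t7.1 units [0.11, -0.24, 5.3] turn [0.0, -0.0, -0.1] | pos [0.4653 0.3575 0.2501] rot [ 3.141 -0.    -1.322] j6 -1.29
```

Call:
send_rows --pt "0.1 -0.25 0 0 0 -0.1" --pt "0 0 1 0 0 0" --pt "0 0 1 0 0 0" --pt "0 0 1 0 0 0" --pt "0 0 1 0 0 0" --pt "0 0 1 0 0 0" --pt "0 0 0.3 0 0 0" --pt "0 0 0 0 0 0"

```text
time_s: 7.9
ee_pos: [0.4731, 0.3561, 0.0903]
ee_rot: [3.139, -0.001, -1.308]
contact_force: [0.4, 0.2, 0.7]
gripper_width: 1.001
gripper_force: 0.0
```

Call:
send_rows --pt "0 0 0 0 0 0" --pt "0 0 0 0 0 0" --pt "0 0 0 0 0 0" --pt "0 0 0 0 0 0" --pt "0 0 0 0 0 0" --pt "0 0 0 0 0 0" --pt "0 0 0 0 0 0" --pt "0 0 0 0 0 0" --gripper 1 --force 30

```text
time_s: 8.7
ee_pos: [0.4735, 0.3567, 0.0919]
ee_rot: [-3.141, 0.0, -1.307]
contact_force: [-2.2, -0.7, 5.0]
gripper_width: 0.154
gripper_force: 32.8
```

Call:
send_rows --pt "0 0 0 0 0 1" --pt "0 0 0 0 0 1" --pt "0 0 0 0 0 1" --pt "0 0 0 0 0 1" --pt "0 0 0 0 0 1" --pt "0 0 0 0 0 1" --pt "0 0 0 0 0 1" --pt "0 0 0 0 0 1"

```text
time_s: 9.5
ee_pos: [0.4723, 0.3569, 0.0919]
ee_rot: [3.14, -0.001, -2.272]
contact_force: [-7.5, 0.3, 9.1]
gripper_width: 0.157
gripper_force: 33.4
```

Call:
send_rows --pt "0 0 0 0 0 1" --pt "0 0 0 0 0 1" --pt "0 0 0 0 0 1" --pt "0 0 0 0 0 1" --pt "0 0 0 0 0 0.8" --pt "0 0 0 0 0 0"

```text
time_s: 10.1
ee_pos: [0.4718, 0.3575, 0.0919]
ee_rot: [3.139, -0.002, -2.846]
contact_force: [-9.3, 3.4, 9.3]
gripper_width: 0.16
gripper_force: 33.4
```

Call:
send_rows --pt "0 0 0 0 0 0" --pt "0 0 0 0 0 0" --pt "0 0 0 0 0 0" --pt "0 0 0 0 0 0" --pt "0 0 0 0 0 0" --pt "0 0 -0.5 0 0 0" --pt "0 0 -1 0 0 0" --pt "0 0 -1 0 0 0" --gripper 0

```text
time_s: 10.9
ee_pos: [0.4731, 0.3563, 0.1667]
ee_rot: [-3.141, -0.001, -2.844]
contact_force: [0.6, 0.7, 0.6]
gripper_width: 1.0
gripper_force: 0.0
```

Call:
send_rows --pt "0 0 -1 0 0 0" --pt "0 0 -1 0 0 0" --pt "0 0 -1 0 0 0" --pt "0 0 0 0 0 1" --pt "0 0 0 0 0 1" --pt "0 0 0 0 0 1" --pt "0 0 0 0 0 0.4" --pt "0 0 0 0 0 0"

```text
time_s: 11.7
ee_pos: [0.4735, 0.3565, 0.2562]
ee_rot: [-3.141, -0.0, 3.031]
contact_force: [-0.2, 0.9, 1.0]
gripper_width: 1.002
gripper_force: 0.0
```

```bash
python3 -c "
from h import *
go(.459,-.178,.25,3.0)"
```

```text
t11.7 units [-1.49, -17.76, 0.21] turn [-0.0, -0.0, 0.26] | pos [0.4735 0.3565 0.2562] rot [-3.141 -0.     3.031] j6 0.63
```

Call:
send_rows --pt "-0.1 -1 0 0 0 0.26" --pt "-0.1 -1 0 0 0 0" --pt "-0.1 -1 0 0 0 0" --pt "-0.1 -1 0 0 0 0" --pt "-0.1 -1 0 0 0 0" --pt "-0.1 -1 0 0 0 0" --pt "-0.1 -1 0 0 0 0" --pt "-0.1 -1 0 0 0 0" --gripper 0.15

```text
time_s: 12.5
ee_pos: [0.4642, 0.1144, 0.2564]
ee_rot: [3.142, 0.0, 3.003]
contact_force: [0.0, -0.3, -0.3]
gripper_width: 0.852
gripper_force: 0.0
```

Call:
send_rows --pt "-0.1 -1 0 0 0 0" --pt "-0.1 -1 0 0 0 0" --pt "-0.1 -1 0 0 0 0" --pt "-0.1 -1 0 0 0 0" --pt "-0.1 -1 0 0 0 0" --pt "-0.1 -1 0 0 0 0" --pt "0 -1 0 0 0 0" --pt "0 -1 0 0 0 0"

```text
time_s: 13.3
ee_pos: [0.4483, -0.1259, 0.2564]
ee_rot: [-3.141, 0.0, 3.003]
contact_force: [0.8, -0.3, -0.1]
gripper_width: 0.846
gripper_force: 0.0
```

Call:
send_rows --pt "0 -0.8 0 0 0 0" --pt "0 -0.5 0 0 0 0" --pt "0 0 0 0 0 0" --pt "0 0 0 0 0 0"

```text
time_s: 13.7
ee_pos: [0.4429, -0.1631, 0.2563]
ee_rot: [3.141, -0.0, 3.001]
contact_force: [0.0, 0.7, 0.0]
gripper_width: 0.851
gripper_force: 0.0
```

```bash
cat >> m.py <<'E'
def look(f=None,views=('top','scene')):
    for n in views:
        p,d=snap(n,f and f+n);P=cloud(n,d);print(n)
        for c,a,z,r,cx in blobs(n,None,P,zmax=.1):
            if 0.3<r[0][0]<.75 and abs(r[0][1])<.46 and a>40 and max(r[1])<.07: print('  ',c.round(),a,'z%.3f'%z,np.round(r[0],3),np.round(r[1],3))
        x,y,z=P[...,0],P[...,1],P[...,2]
        q=P[(np.hypot(x-.473,y-.356)<.07)&(z>.078)&(z<.12)]
        if len(q)>30: print('   bar',np.round(cv2.minAreaRect(np.float32(q[:,:2]))[1:][0],3),round(cv2.minAreaRect(np.float32(q[:,:2]))[2],1),len(q))
E
python3 -c "
from m import *
look('a')
go(.459,-.178,.026,3.0)"
```

```text
top
   [190. 142.] 211 z0.021 [0.687 0.177] [0.053 0.053]
   [323. 224.] 81 z0.034 [ 0.474 -0.174] [0.017 0.039]
   [257. 230.] 142 z0.036 [ 0.456 -0.005] [0.031 0.031]
   [219. 234.] 110 z0.025 [0.444 0.094] [0.03  0.034]
   [185. 237.] 95 z0.031 [0.437 0.183] [0.027 0.026]
   [290. 238.] 54 z0.025 [ 0.435 -0.093] [0.018 0.019]
   bar [0.089 0.015] 14.2 269
scene
   [280. 150.] 99 z0.030 [0.439 0.182] [0.026 0.026]
   [254. 168.] 160 z0.025 [0.445 0.093] [0.03  0.036]
   [224. 189.] 190 z0.035 [ 0.459 -0.006] [0.034 0.034]
   [189. 202.] 72 z0.025 [ 0.439 -0.093] [0.021 0.018]
   [161. 225.] 413 z0.045 [ 0.46  -0.179] [0.048 0.046]
   [137. 312.] 79 z0.009 [ 0.605 -0.314] [0.036 0.022]
   [ 98. 323.] 48 z0.008 [ 0.578 -0.381] [0.042 0.016]
   bar [0.088 0.017] 15.0 284
t13.8 units [-0.6, -0.44, 7.68] turn [0.0, -0.0, 0.02] | pos [ 0.4431 -0.1625  0.2563] rot [ 3.141 -0.     3.002] j6 -0.37
```

View pics/atop.png

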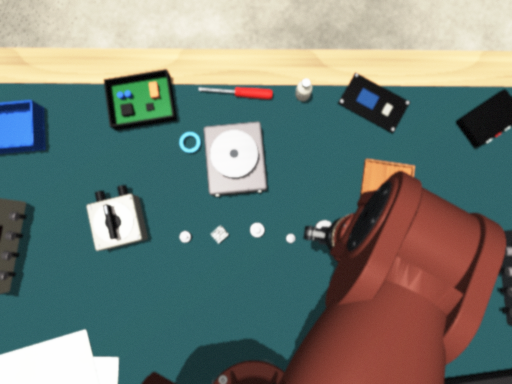

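The picture shows the isolator bar now pointing away, with its white pointer at (110,207), so the power is on. No weight has moved. Next is the 500 g weight.

Call:
send_rows --pt "-0.6 -0.45 0.5 0 0 0" --pt "0 0 1 0 0 0" --pt "0 0 1 0 0 0" --pt "0 0 1 0 0 0" --pt "0 0 1 0 0 0" --pt "0 0 1 0 0 0" --pt "0 0 1 0 0 0" --pt "0 0 0.8 0 0 0"

```text
time_s: 14.6
ee_pos: [0.4587, -0.1779, 0.0359]
ee_rot: [3.141, -0.001, 3.002]
contact_force: [0.6, 0.4, -0.3]
gripper_width: 0.847
gripper_force: 0.0
```

Call:
send_rows --pt "0 0 0.35 0 0 0" --pt "0 0 0 0 0 0" --pt "0 0 0 0 0 0"

```text
time_s: 14.9
ee_pos: [0.4596, -0.179, 0.0276]
ee_rot: [-3.141, 0.001, 3.001]
contact_force: [-0.3, -0.2, 1.1]
gripper_width: 0.846
gripper_force: 0.0
```

Call:
send_rows --pt "0 0 0 0 0 0" --pt "0 0 0 0 0 0" --pt "0 0 0 0 0 0" --pt "0 0 0 0 0 0" --pt "0 0 0 0 0 0" --pt "0 0 0 0 0 0" --gripper 0.6 --force 50

```text
time_s: 15.5
ee_pos: [0.4598, -0.1793, 0.0282]
ee_rot: [-3.141, 0.002, 3.001]
contact_force: [-1.1, 1.2, 9.2]
gripper_width: 0.54
gripper_force: 49.9
```

Call:
send_rows --pt "0 0 -0.5 0 0 0" --pt "0 0 -1 0 0 0" --pt "0 0 -1 0 0 0" --pt "0 0 -1 0 0 0" --pt "0 0 -1 0 0 0" --pt "0 0 -0.5 0 0 0" --pt "0 0 0 0 0 0"

```text
time_s: 16.2
ee_pos: [0.4601, -0.1797, 0.1791]
ee_rot: [-3.14, 0.004, 3.001]
contact_force: [-0.8, 0.3, -5.4]
gripper_width: 0.54
gripper_force: 53.7
```

```bash
python3 -c "
from h import *
s=monitor.read_state();print(s['contact_force'],s['gripper_width'])
go(.6475,.0555,.105,3.0)"
```

```text
[-0.80409359  0.25067007 -5.44390368] 0.5403949863763539
t16.2 units [-5.07, 8.64, 2.48] turn [-0.01, 0.03, 0.0] | pos [ 0.4601 -0.1797  0.1791] rot [-3.14   0.004  3.001] j6 -0.38
```

Call:
send_rows --pt "-0.5 0.86 0 0 0 0" --pt "-0.5 0.86 0 0 0 0" --pt "-0.5 0.86 0 0 0 0" --pt "-0.5 0.86 0 0 0 0" --pt "-0.5 0.86 0 0 0 0" --pt "-0.5 0.86 0 0 0 0" --pt "-0.5 0.86 0 0 0 0" --pt "-0.5 0.86 0 0 0 0"

```text
time_s: 17.0
ee_pos: [0.6065, 0.0095, 0.1752]
ee_rot: [-3.141, -0.002, 3.001]
contact_force: [0.3, -0.7, -4.7]
gripper_width: 0.542
gripper_force: 53.6
```

Call:
send_rows --pt "-0.5 0.86 0 0 0 0" --pt "-0.57 0.9 0 0 0 0" --pt "0 0 0 0 0 0" --pt "0 0 1 0 0 0" --pt "0 0 0.5 0 0 0" --pt "0 0 0 0 0 0" --pt "0 0 0 0 0 0"

```text
time_s: 17.7
ee_pos: [0.6454, 0.0559, 0.1313]
ee_rot: [-3.141, -0.001, 3.0]
contact_force: [-0.2, 0.2, -3.8]
gripper_width: 0.54
gripper_force: 53.7
```

```bash
python3 -c "
from m import *
look('b',['scene'])
go(.6475,.0555,.094,3.0)"
```

```text
scene
   [279. 150.] 84 z0.031 [0.436 0.18 ] [0.018 0.026]
   [254. 167.] 147 z0.025 [0.445 0.093] [0.03  0.036]
   [224. 189.] 189 z0.035 [ 0.459 -0.006] [0.034 0.035]
   [189. 202.] 73 z0.025 [ 0.439 -0.093] [0.02 0.02]
   [106. 311.] 82 z0.009 [ 0.562 -0.365] [0.046 0.025]
   [108. 324.] 52 z0.008 [ 0.586 -0.371] [0.037 0.015]
   [151. 382.] 53 z0.010 [ 0.733 -0.35 ] [0.04  0.006]
   bar [0.033 0.018] 12.4 102
t17.8 units [-0.05, -0.01, 1.27] turn [-0.0, 0.0, 0.0] | pos [0.6461 0.0559 0.1321] rot [-3.142  0.     3.   ] j6 0.11
```

View pics/bscene.png

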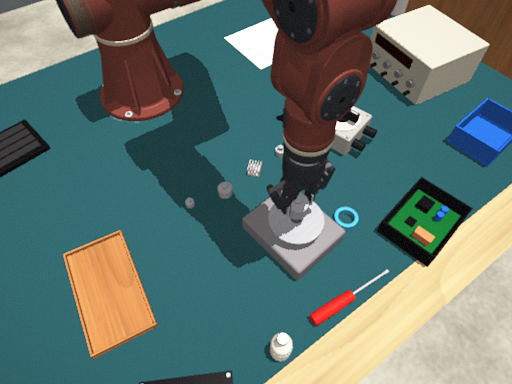

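The 500 g weight is held over the middle of the pan, at about (297,207). I lower it next.

Call:
send_rows --pt "-0.05 0 0.5 0 0 0" --pt "0 0 0.4 0 0 0" --pt "0 0 0.2 0 0 0" --pt "0 0 0.1 0 0 0" --pt "0 0 0.05 0 0 0" --pt "0 0 0 0 0 0" --pt "0 0 0 0 0 0"

```text
time_s: 18.45
ee_pos: [0.6476, 0.056, 0.0947]
ee_rot: [3.141, 0.0, 3.001]
contact_force: [-1.6, -0.6, -1.5]
gripper_width: 0.543
gripper_force: 54.1
```

Call:
send_rows --pt "0 0 0 0 0 0" --pt "0 0 0 0 0 0" --pt "0 0 0 0 0 0" --pt "0 0 0 0 0 0" --gripper 0.15

```text
time_s: 18.85
ee_pos: [0.6478, 0.056, 0.0946]
ee_rot: [3.141, 0.001, 3.001]
contact_force: [-0.6, -0.6, 0.1]
gripper_width: 0.851
gripper_force: 0.0
```

Call:
send_rows --pt "0 0 0 0 0 0" --pt "0 0 0 0 0 0" --pt "0 0 0 0 0 0" --pt "0 0 0 0 0 0" --pt "0 0 0 0 0 0" --pt "0 0 0 0 0 0" --pt "0 0 0 0 0 0" --pt "0 0 0 0 0 0"

```text
time_s: 19.65
ee_pos: [0.6475, 0.056, 0.0943]
ee_rot: [3.142, -0.0, 3.001]
contact_force: [0.6, -0.4, 0.2]
gripper_width: 0.852
gripper_force: 0.0
```

```bash
cat >> m.py <<'E'
def onpan(f,zt):
    """weight on the pan, crop of both views around the pan; knob mask by height"""
    o=[]
    for n,b in (('scene',(140,290,220,370)),('top',(90,220,170,310))):
        p,d=snap(n);P=cloud(n,d);x,y,z=P[...,0],P[...,1],P[...,2]
        q=P[(np.hypot(x-.6475,y-.0555)<.035)&(z>zt-.006)&(z<zt+.008)]
        if len(q)>5: print(n,'knob',q.mean(0).round(4),len(q))
        c=p[b[0]:b[1],b[2]:b[3],::-1]; o.append(cv2.resize(c,(390,390)))
    cv2.imwrite(f'pics/{f}.png',np.hstack(o))
E
python3 -c "
from m import *
onpan('p500',.106)
s=monitor.read_state();print(s['contact_force'],s['gripper_force'],s['time_s'],s['ee_pos'])"
```

```text
scene knob [0.6487 0.0549 0.1062] 68
[-0.19188632 -0.63677462 -0.0842651 ] 0.0 19.75 [0.64749589 0.05596879 0.09431885]
```

View pics/p500.png

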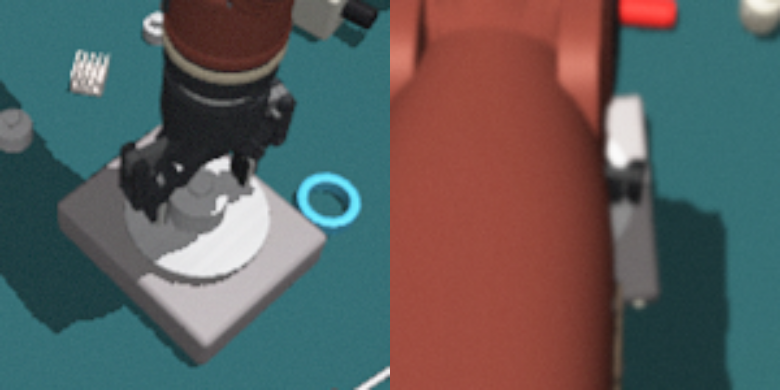

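Call:
send_rows --pt "0 0 0 0 0 0" --pt "0 0 0 0 0 0" --pt "0 0 0 0 0 0" --pt "0 0 0 0 0 0" --pt "0 0 0 0 0 0" --pt "0 0 0 0 0 0" --pt "0 0 0 0 0 0" --pt "0 0 0 0 0 0"

```text
time_s: 20.55
ee_pos: [0.6475, 0.056, 0.0943]
ee_rot: [-3.142, 0.0, 3.001]
contact_force: [0.2, 0.2, 0.3]
gripper_width: 0.851
gripper_force: 0.0
```

Call:
send_rows --pt "0 0 0 0 0 0" --pt "0 0 0 0 0 0" --pt "0 0 0 0 0 0" --pt "0 0 0 0 0 0" --pt "0 0 0 0 0 0" --pt "0 0 0.1 0 0 0" --pt "0 0 0 0 0 0"

```text
time_s: 21.25
ee_pos: [0.6472, 0.0559, 0.0908]
ee_rot: [-3.142, -0.001, 3.001]
contact_force: [0.8, -0.2, 0.1]
gripper_width: 0.847
gripper_force: 0.0
```

Call:
send_rows --pt "0 0 0 0 0 0" --pt "0 0 0 0 0 0" --pt "0 0 0 0 0 0" --pt "0 0 0 0 0 0" --pt "0 0 0 0 0 0" --pt "0 0 0 0 0 0" --gripper 0.6

```text
time_s: 21.85
ee_pos: [0.6475, 0.056, 0.0913]
ee_rot: [3.142, -0.0, 3.001]
contact_force: [0.6, 0.4, 0.2]
gripper_width: 0.541
gripper_force: 51.5
```

Call:
send_rows --pt "0 0 -0.5 0 0 0" --pt "0 0 -1 0 0 0" --pt "0 0 -1 0 0 0" --pt "0 0 -0.5 0 0 0" --pt "0 0 0 0 0 0"

```text
time_s: 22.35
ee_pos: [0.6486, 0.0559, 0.1832]
ee_rot: [3.141, 0.003, 3.001]
contact_force: [0.1, 0.5, -4.8]
gripper_width: 0.545
gripper_force: 52.5
```

```bash
python3 -c "
from h import *
go(.595,-.349,.036,3.0)"
```

```text
t22.4 units [-0.11, -13.62, 4.9] turn [0.0, 0.03, 0.01] | pos [0.6486 0.0559 0.1832] rot [3.141e+00 3.000e-03 3.001e+00] j6 0.11
```

Call:
send_rows --pt "0 -0.97 0 0 0 0" --pt "0 -0.97 0 0 0 0" --pt "0 -0.97 0 0 0 0" --pt "0 -0.97 0 0 0 0" --pt "0 -0.97 0 0 0 0" --pt "0 -0.97 0 0 0 0" --pt "0 -0.97 0 0 0 0" --pt "0 -0.97 0 0 0 0"

```text
time_s: 23.15
ee_pos: [0.6135, -0.1754, 0.1793]
ee_rot: [3.141, -0.003, 3.001]
contact_force: [0.8, 1.0, -5.0]
gripper_width: 0.539
gripper_force: 52.7
```

Call:
send_rows --pt "0 -0.97 0 0 0 0" --pt "0 -0.97 0 0 0 0" --pt "0 -0.97 0 0 0 0" --pt "0 -0.97 0 0 0 0" --pt "0 -0.97 0 0 0 0" --pt "0 -0.97 0 0 0 0" --pt "0 0 0 0 0 0" --pt "0 0 0 0 0 0"

```text
time_s: 23.95
ee_pos: [0.5892, -0.3475, 0.1792]
ee_rot: [3.14, -0.003, 2.999]
contact_force: [0.9, 0.4, -5.6]
gripper_width: 0.542
gripper_force: 52.9
```

Call:
send_rows --pt "0 0 1 0 0 0" --pt "0 0 1 0 0 0" --pt "0 0 1 0 0 0" --pt "0 0 1 0 0 0" --pt "0 0 0.4 0 0 0" --pt "0 0 0 0 0 0" --pt "0 0 0 0 0 0"

```text
time_s: 24.65
ee_pos: [0.5908, -0.3473, 0.0503]
ee_rot: [-3.141, 0.001, 3.001]
contact_force: [0.5, -0.5, -4.8]
gripper_width: 0.541
gripper_force: 52.8
```

```bash
python3 -c "
from h import *
go(.595,-.349,.035,3.0)"
```

```text
t24.6 units [-0.15, -0.04, 0.51] turn [-0.0, 0.01, 0.01] | pos [ 0.5908 -0.3473  0.0503] rot [-3.141e+00  1.000e-03  3.001e+00] j6 -0.50
```

Call:
send_rows --pt "-0.1 0 0.3 0 0 0" --pt "0 0 0.15 0 0 0" --pt "0 0 0.05 0 0 0" --pt "0 0 0 0 0 0" --pt "0 0 0 0 0 0"

```text
time_s: 25.15
ee_pos: [0.5933, -0.3479, 0.0345]
ee_rot: [-3.142, 0.0, 3.001]
contact_force: [0.1, -0.0, -3.6]
gripper_width: 0.545
gripper_force: 53.2
```

Call:
send_rows --pt "0 0 0 0 0 0" --pt "0 0 0 0 0 0" --pt "0 0 0 0 0 0" --pt "0 0 0 0 0 0" --gripper 0.28

```text
time_s: 25.55
ee_pos: [0.5934, -0.348, 0.0346]
ee_rot: [-3.141, 0.001, 3.001]
contact_force: [-1.1, 0.4, 0.3]
gripper_width: 0.722
gripper_force: 0.0
```

Call:
send_rows --pt "0 0 -0.5 0 0 0" --pt "0 0 -1 0 0 0" --pt "0 0 -1 0 0 0" --pt "0 0 -1 0 0 0" --pt "0 0 -1 0 0 0" --pt "0 0 -0.5 0 0 0" --pt "0 0 0 0 0 0"

```text
time_s: 26.25
ee_pos: [0.5945, -0.3488, 0.1883]
ee_rot: [-3.139, 0.005, 3.001]
contact_force: [0.5, -0.7, 0.2]
gripper_width: 0.719
gripper_force: 0.0
```

```bash
python3 -c "
from m import *
look('c')
go(.458,-.0055,.19,3.0)"
```

```text
top
   [190. 143.] 214 z0.021 [0.687 0.177] [0.054 0.054]
   [375. 191.] 42 z0.009 [ 0.564 -0.316] [0.022 0.032]
   [393. 208.] 62 z0.010 [ 0.513 -0.363] [0.052 0.026]
   [378. 215.] 53 z0.009 [ 0.5   -0.322] [0.024 0.048]
   [257. 230.] 143 z0.035 [ 0.456 -0.005] [0.031 0.031]
   [219. 234.] 107 z0.025 [0.444 0.094] [0.03  0.034]
   [185. 237.] 94 z0.030 [0.436 0.183] [0.026 0.026]
   [290. 238.] 53 z0.023 [ 0.435 -0.093] [0.019 0.018]
   bar [0.089 0.015] 14.2 267
scene
   [280. 150.] 98 z0.030 [0.438 0.181] [0.027 0.025]
   [253. 167.] 150 z0.026 [0.444 0.094] [0.03  0.037]
   [224. 189.] 189 z0.036 [ 0.459 -0.006] [0.034 0.035]
   [189. 202.] 73 z0.025 [ 0.439 -0.094] [0.02  0.019]
   [ 96. 241.] 47 z0.019 [ 0.407 -0.315] [0.027 0.006]
   bar [0.088 0.016] 15.2 281
t26.4 units [6.06, 10.66, -0.19] turn [-0.0, 0.0, 0.0] | pos [ 0.5932 -0.3478  0.1846] rot [-3.141  0.     3.001] j6 -0.50
```

Call:
send_rows --pt "0.5 0.89 0 0 0 0" --pt "0.5 0.89 0 0 0 0" --pt "0.5 0.89 0 0 0 0" --pt "0.5 0.89 0 0 0 0" --pt "0.5 0.89 0 0 0 0" --pt "0.5 0.89 0 0 0 0" --pt "0.5 0.89 0 0 0 0" --pt "0.5 0.89 0 0 0 0"

```text
time_s: 27.15
ee_pos: [0.5029, -0.118, 0.1831]
ee_rot: [3.141, -0.002, 3.0]
contact_force: [-0.1, 0.7, -0.1]
gripper_width: 0.717
gripper_force: 0.0
```

Call:
send_rows --pt "0.5 0.89 0 0 0 0" --pt "0.5 0.89 0 0 0 0" --pt "0.5 0.89 0 0 0 0" --pt "0.55 0.87 0 0 0 0" --pt "0 0 0.5 0 0 0" --pt "0 0 1 0 0 0" --pt "0 0 1 0 0 0" --pt "0 0 0.5 0 0 0"

```text
time_s: 27.95
ee_pos: [0.456, -0.0052, 0.0914]
ee_rot: [3.141, -0.005, 3.001]
contact_force: [0.3, -0.1, -0.3]
gripper_width: 0.72
gripper_force: 0.0
```

Call:
send_rows --pt "0 0 0 0 0 0" --pt "0 0 0 0 0 0"

```text
time_s: 28.15
ee_pos: [0.4578, -0.0056, 0.094]
ee_rot: [3.142, -0.002, 3.001]
contact_force: [0.1, -1.1, 0.7]
gripper_width: 0.722
gripper_force: 0.0
```

```bash
python3 -c "
from m import *
look()
go(.4575,-.0055,.022,3.0)"
```

```text
top
   [190. 143.] 212 z0.021 [0.687 0.178] [0.055 0.053]
   [185. 237.] 95 z0.029 [0.436 0.183] [0.026 0.026]
   bar [0.088 0.015] 15.0 276
scene
   [280. 150.] 103 z0.029 [0.438 0.183] [0.027 0.027]
   [254. 167.] 151 z0.025 [0.445 0.093] [0.03  0.036]
   [224. 189.] 186 z0.036 [ 0.458 -0.006] [0.034 0.034]
   [189. 202.] 72 z0.025 [ 0.438 -0.093] [0.02  0.017]
   bar [0.088 0.018] 14.2 282
t28.2 units [0.05, 0.0, 2.43] turn [0.0, 0.01, 0.0] | pos [ 0.4589 -0.0058  0.095 ] rot [3.142e+00 1.000e-03 3.001e+00] j6 -0.03
```

Call:
send_rows --pt "0 0 1 0 0 0" --pt "0 0 0.8 0 0 0" --pt "0 0 0.5 0 0 0" --pt "0 0 0.13 0 0 0" --pt "0 0 0 0 0 0" --pt "0 0 0 0 0 0"

```text
time_s: 28.85
ee_pos: [0.4593, -0.0058, 0.0224]
ee_rot: [-3.142, 0.002, 3.001]
contact_force: [-0.0, -0.4, -1.0]
gripper_width: 0.721
gripper_force: 0.0
```

Call:
send_rows --pt "0 0 0 0 0 0" --pt "0 0 0 0 0 0" --pt "0 0 0 0 0 0" --pt "0 0 0 0 0 0" --pt "0 0 0 0 0 0" --pt "0 0 0 0 0 0" --gripper 0.75 --force 35

```text
time_s: 29.45
ee_pos: [0.4591, -0.0057, 0.0224]
ee_rot: [3.141, 0.002, 3.001]
contact_force: [-1.5, 1.7, 9.1]
gripper_width: 0.406
gripper_force: 34.0
```

Call:
send_rows --pt "0 0 -0.5 0 0 0" --pt "0 0 -1 0 0 0" --pt "0 0 -1 0 0 0" --pt "0 0 -1 0 0 0" --pt "0 0 -1 0 0 0" --pt "0 0 -0.5 0 0 0" --pt "0 0 0 0 0 0"

```text
time_s: 30.15
ee_pos: [0.4598, -0.0059, 0.1735]
ee_rot: [-3.141, 0.004, 3.001]
contact_force: [-0.3, 0.0, -2.7]
gripper_width: 0.408
gripper_force: 35.8
```

```bash
python3 -c "
from h import *
go(.648,.0555,.105,3.0)"
```

```text
t30.1 units [-5.91, 2.91, 2.31] turn [-0.0, 0.04, 0.0] | pos [ 0.4598 -0.0059  0.1735] rot [-3.141  0.004  3.001] j6 -0.03
```

Call:
send_rows --pt "-0.84 0.42 0 0 0 0" --pt "-0.84 0.42 0 0 0 0" --pt "-0.84 0.42 0 0 0 0" --pt "-0.84 0.42 0 0 0 0" --pt "-0.84 0.42 0 0 0 0" --pt "-0.84 0.42 0 0 0 0" --pt "-0.84 0.4 0 0 0 0" --pt "0 0 0 0 0 0"

```text
time_s: 30.95
ee_pos: [0.6473, 0.0571, 0.1692]
ee_rot: [3.141, -0.0, 3.001]
contact_force: [0.5, -0.3, -2.5]
gripper_width: 0.405
gripper_force: 35.8
```

Call:
send_rows --pt "0 0 0 0 0 0" --pt "0 0 0.6 0 0 0" --pt "0 0 0.8 0 0 0" --pt "0 0 0.5 0 0 0" --pt "0 0 0.2 0 0 0" --pt "0 0 0 0 0 0" --pt "0 0 0 0 0 0" --pt "0 0 0 0 0 0"

```text
time_s: 31.75
ee_pos: [0.6459, 0.0562, 0.1095]
ee_rot: [3.141, 0.002, 3.0]
contact_force: [0.7, 0.0, -2.1]
gripper_width: 0.408
gripper_force: 35.8
```

```bash
python3 -c "
from h import *
go(.648,.0555,.0925,3.0)"
```

```text
t31.8 units [-0.07, -0.01, 0.57] turn [0.0, 0.01, 0.0] | pos [0.6459 0.0562 0.1095] rot [3.141e+00 2.000e-03 3.000e+00] j6 0.12
```

Call:
send_rows --pt "-0.07 0 0.2 0 0 0" --pt "0 0 0.2 0 0 0" --pt "0 0 0.1 0 0 0" --pt "0 0 0.05 0 0 0" --pt "0 0 0 0 0 0" --pt "0 0 0 0 0 0" --pt "0 0 0 0 0 0"

```text
time_s: 32.45
ee_pos: [0.6474, 0.056, 0.0921]
ee_rot: [-3.142, -0.0, 3.001]
contact_force: [-0.4, 1.1, -0.1]
gripper_width: 0.403
gripper_force: 36.0
```

Call:
send_rows --pt "0 0 0 0 0 0" --pt "0 0 0 0 0 0" --pt "0 0 0 0 0 0" --pt "0 0 0 0 0 0" --pt "0 0 0 0 0 0" --pt "0 0 0 0 0 0" --pt "0 0 0 0 0 0" --pt "0 0 0 0 0 0" --gripper 0.28

```text
time_s: 33.25
ee_pos: [0.6475, 0.056, 0.0919]
ee_rot: [3.142, -0.0, 3.001]
contact_force: [0.6, -0.1, -0.4]
gripper_width: 0.726
gripper_force: 0.0
```

Call:
send_rows --pt "0 0 0 0 0 0" --pt "0 0 0 0 0 0" --pt "0 0 0 0 0 0" --pt "0 0 0 0 0 0" --pt "0 0 0 0 0 0" --pt "0 0 0 0 0 0" --pt "0 0 0 0 0 0" --pt "0 0 0 0 0 0"

```text
time_s: 34.05
ee_pos: [0.6475, 0.056, 0.0919]
ee_rot: [3.142, 0.0, 3.001]
contact_force: [-0.6, -0.3, 0.5]
gripper_width: 0.72
gripper_force: 0.0
```

Call:
send_rows --pt "0 0 0 0 0 0" --pt "0 0 0 0 0 0" --pt "0 0 0 0 0 0" --pt "0 0 0 0 0 0" --pt "0 0 0 0 0 0" --pt "0 0 0 0 0 0" --pt "0 0 0 0 0 0"

```text
time_s: 34.75
ee_pos: [0.6475, 0.0559, 0.0919]
ee_rot: [-3.142, -0.0, 3.001]
contact_force: [0.3, 0.4, 0.0]
gripper_width: 0.722
gripper_force: 0.0
```

```bash
python3 -c "
from m import *
onpan('p200',.1026); look(None,['scene'])
s=monitor.read_state();print(s['contact_force'],s['gripper_force'],s['time_s'],s['ee_pos'])"
```

```text
scene knob [0.6496 0.067  0.1031] 73
scene
   [278. 150.] 70 z0.029 [0.436 0.178] [0.016 0.024]
   [254. 167.] 151 z0.025 [0.444 0.094] [0.03  0.038]
   [276. 193.] 48 z0.048 [0.555 0.079] [0.015 0.036]
   [189. 202.] 73 z0.025 [ 0.437 -0.092] [0.02  0.021]
   [ 99. 252.] 81 z0.008 [ 0.434 -0.32 ] [0.029 0.039]
[-0.72620423  0.46446394 -0.16729639] 0.0 34.9 [0.64747148 0.0559433  0.09189   ]
```

View pics/p200.png

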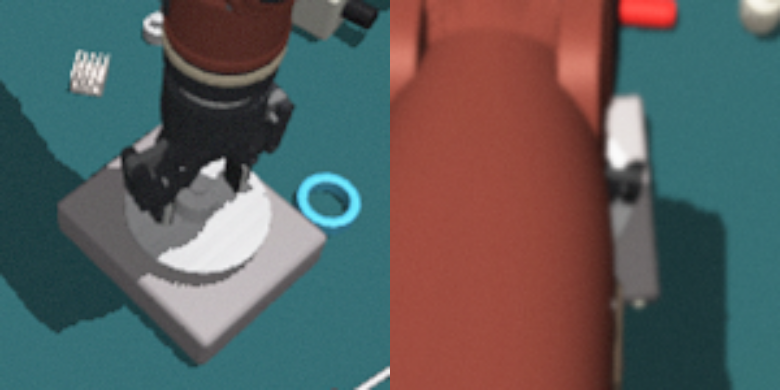

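```bash
python3 -c "
from m import *
p,d=snap('scene');P=cloud('scene',d);x,y,z=P[...,0],P[...,1],P[...,2]
k=(np.hypot(x-.6475,y-.0555)<.04)&(z>.096)&(z<.108)
n,l,st,c=cv2.connectedComponentsWithStats(k.astype(np.uint8))
for i in range(1,n):
  if st[i,4]>3: print(c[i].round(),st[i,4],P[l==i].mean(0).round(4))
"
```

```text
[310. 205.] 30 [0.6541 0.086  0.1022]
[296. 210.] 40 [0.6469 0.0546 0.1026]
[284. 221.] 14 [0.6516 0.0186 0.1029]
```

The 200 g weight stands in the middle of the pan, with its knob at pixel (296,210), or (0.647, 0.055) in the world. Two seconds have passed, so I take it to the tray.

Call:
send_rows --pt "0 0 0 0 0 0" --pt "0 0 0 0 0 0" --pt "0 0 0 0 0 0" --pt "0 0 0 0 0 0" --pt "0 0 0 0 0 0" --pt "0 0 0 0 0 0" --gripper 0.75

```text
time_s: 35.55
ee_pos: [0.6475, 0.0559, 0.0919]
ee_rot: [-3.142, -0.0, 3.001]
contact_force: [0.2, 0.3, -0.1]
gripper_width: 0.404
gripper_force: 34.8
```

Call:
send_rows --pt "0 0 -0.5 0 0 0" --pt "0 0 -1 0 0 0" --pt "0 0 -1 0 0 0" --pt "0 0 -0.5 0 0 0" --pt "0 0 0 0 0 0" --pt "0 0 0 0 0 0"

```text
time_s: 36.15
ee_pos: [0.6472, 0.056, 0.1812]
ee_rot: [-3.142, -0.001, 3.001]
contact_force: [-0.5, -0.3, -1.4]
gripper_width: 0.408
gripper_force: 35.2
```

```bash
python3 -c "
from h import *
go(.541,-.342,.029,3.0)"
```

```text
t36.1 units [1.64, -13.63, 5.07] turn [-0.0, -0.01, 0.0] | pos [0.6472 0.056  0.1812] rot [-3.142e+00 -1.000e-03  3.001e+00] j6 0.11
```

Call:
send_rows --pt "0.12 -0.97 0 0 0 0" --pt "0.12 -0.97 0 0 0 0" --pt "0.12 -0.97 0 0 0 0" --pt "0.12 -0.97 0 0 0 0" --pt "0.12 -0.97 0 0 0 0" --pt "0.12 -0.97 0 0 0 0" --pt "0.12 -0.97 0 0 0 0" --pt "0.12 -0.97 0 0 0 0"

```text
time_s: 36.95
ee_pos: [0.5849, -0.1712, 0.18]
ee_rot: [3.141, -0.003, 3.001]
contact_force: [1.0, -0.7, -2.4]
gripper_width: 0.407
gripper_force: 35.3
```

Call:
send_rows --pt "0.12 -0.97 0 0 0 0" --pt "0.12 -0.97 0 0 0 0" --pt "0.12 -0.97 0 0 0 0" --pt "0.12 -0.97 0 0 0 0" --pt "0.12 -0.97 0 0 0 0" --pt "0.12 -0.97 0 0 0 0" --pt "0 0 0 0 0 0" --pt "0 0 0 0 0 0"

```text
time_s: 37.75
ee_pos: [0.5394, -0.3402, 0.1801]
ee_rot: [3.14, -0.002, 2.999]
contact_force: [-0.4, -0.5, -1.9]
gripper_width: 0.405
gripper_force: 35.4
```

Call:
send_rows --pt "0 0 1 0 0 0" --pt "0 0 1 0 0 0" --pt "0 0 1 0 0 0" --pt "0 0 1 0 0 0" --pt "0 0 0.5 0 0 0" --pt "0 0 0 0 0 0" --pt "0 0 0 0 0 0"

```text
time_s: 38.45
ee_pos: [0.5405, -0.3394, 0.0468]
ee_rot: [3.141, -0.001, 3.002]
contact_force: [0.0, -0.1, -1.7]
gripper_width: 0.41
gripper_force: 35.4
```

```bash
python3 -c "
from h import *
go(.541,-.342,.029,3.0)"
```

```text
t38.5 units [-0.03, -0.08, 0.59] turn [0.0, -0.01, 0.01] | pos [ 0.5405 -0.3394  0.0468] rot [ 3.141e+00 -1.000e-03  3.002e+00] j6 -0.54
```

Call:
send_rows --pt "0 -0.08 0.3 0 0 0" --pt "0 0 0.2 0 0 0" --pt "0 0 0.07 0 0 0" --pt "0 0 0 0 0 0" --pt "0 0 0 0 0 0"

```text
time_s: 38.95
ee_pos: [0.54, -0.3428, 0.03]
ee_rot: [-3.142, 0.0, 3.0]
contact_force: [-0.1, 0.3, -1.4]
gripper_width: 0.405
gripper_force: 35.4
```

Call:
send_rows --pt "0 0 0 0 0 0" --pt "0 0 0 0 0 0" --pt "0 0 0 0 0 0" --pt "0 0 0 0 0 0" --gripper 0.35

```text
time_s: 39.35
ee_pos: [0.5401, -0.3428, 0.03]
ee_rot: [-3.141, 0.0, 3.001]
contact_force: [-0.7, 0.4, 0.6]
gripper_width: 0.65
gripper_force: 0.0
```

Call:
send_rows --pt "0 0 -0.5 0 0 0" --pt "0 0 -1 0 0 0" --pt "0 0 -1 0 0 0" --pt "0 0 -1 0 0 0" --pt "0 0 -1 0 0 0" --pt "0 0 -0.5 0 0 0" --pt "0 0 0 0 0 0"

```text
time_s: 40.05
ee_pos: [0.5413, -0.3437, 0.1836]
ee_rot: [-3.139, 0.005, 3.001]
contact_force: [1.0, -0.3, -0.4]
gripper_width: 0.65
gripper_force: 0.0
```

```bash
python3 -c "
from m import *
look('d')
go(.438,.182,.18,3.0)"
```

```text
top
   [190. 143.] 213 z0.022 [0.687 0.177] [0.053 0.054]
   [389. 221.] 45 z0.010 [ 0.483 -0.35 ] [0.021 0.047]
   [219. 234.] 107 z0.025 [0.444 0.094] [0.03  0.035]
   [185. 237.] 95 z0.029 [0.436 0.183] [0.026 0.026]
   [290. 238.] 54 z0.025 [ 0.435 -0.093] [0.018 0.019]
   bar [0.088 0.016] 15.1 269
scene
   [280. 150.] 100 z0.031 [0.438 0.181] [0.027 0.025]
   [253. 167.] 149 z0.026 [0.445 0.093] [0.03  0.035]
   [189. 202.] 72 z0.025 [ 0.437 -0.093] [0.02  0.018]
   [105. 256.] 42 z0.009 [ 0.452 -0.314] [0.011 0.035]
   bar [0.088 0.018] 13.8 281
t40.1 units [5.82, 16.84, -0.0] turn [-0.0, 0.0, 0.0] | pos [ 0.54   -0.3427  0.1802] rot [-3.141e+00  1.000e-03  3.001e+00] j6 -0.54
```

View pics/dscene.png

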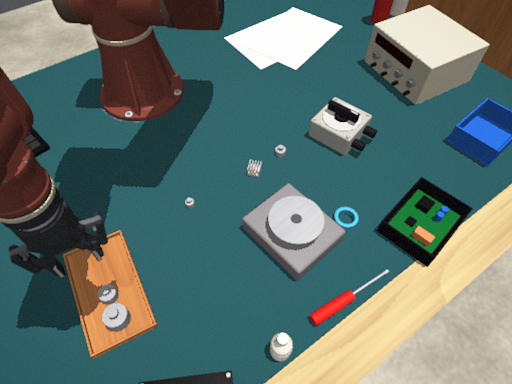

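Both weights stand upright in the tray, at (115,316) and (107,293). The 100 g at (280,150) and the 50 g at (190,202) have not moved.

Call:
send_rows --pt "0.34 0.99 0 0 0 0" --pt "0.34 0.99 0 0 0 0" --pt "0.34 0.99 0 0 0 0" --pt "0.34 0.99 0 0 0 0" --pt "0.34 0.99 0 0 0 0" --pt "0.34 0.99 0 0 0 0" --pt "0.34 0.99 0 0 0 0" --pt "0.34 0.99 0 0 0 0"

```text
time_s: 40.95
ee_pos: [0.4913, -0.0945, 0.1787]
ee_rot: [3.141, -0.002, 3.0]
contact_force: [-0.5, 0.4, -0.6]
gripper_width: 0.65
gripper_force: 0.0
```

Call:
send_rows --pt "0.34 0.99 0 0 0 0" --pt "0.34 0.99 0 0 0 0" --pt "0.34 0.99 0 0 0 0" --pt "0.34 0.99 0 0 0 0" --pt "0.34 0.99 0 0 0 0" --pt "0.34 0.99 0 0 0 0" --pt "0.34 0.99 0 0 0 0" --pt "0.34 0.99 0 0 0 0"

```text
time_s: 41.75
ee_pos: [0.4439, 0.1518, 0.1788]
ee_rot: [-3.141, -0.002, 3.001]
contact_force: [0.3, 0.3, -0.2]
gripper_width: 0.653
gripper_force: 0.0
```

Call:
send_rows --pt "0.34 0.99 0 0 0 0" --pt "0 0 0 0 0 0" --pt "0 0 1 0 0 0" --pt "0 0 1 0 0 0" --pt "0 0 0.8 0 0 0" --pt "0 0 0 0 0 0" --pt "0 0 0 0 0 0"

```text
time_s: 42.45
ee_pos: [0.4387, 0.1811, 0.0956]
ee_rot: [-3.141, -0.002, 3.0]
contact_force: [-0.2, 0.7, 0.7]
gripper_width: 0.651
gripper_force: 0.0
```

```bash
python3 -c "
from m import *
look()
go(.4375,.182,.020,3.0)"
```

```text
top
   [190. 143.] 210 z0.021 [0.687 0.177] [0.054 0.054]
   [219. 234.] 107 z0.026 [0.444 0.094] [0.03  0.034]
   [290. 238.] 54 z0.026 [ 0.435 -0.093] [0.018 0.019]
scene
   [292. 126.] 41 z0.100 [0.446 0.21 ] [0.022 0.014]
   [280. 150.] 100 z0.030 [0.438 0.182] [0.027 0.025]
   [253. 167.] 143 z0.025 [0.445 0.094] [0.03  0.038]
   [189. 202.] 73 z0.025 [ 0.44  -0.094] [0.02  0.018]
   [ 88. 282.] 50 z0.008 [ 0.485 -0.366] [0.024 0.022]
   bar [0.088 0.017] 14.5 280
t42.5 units [0.09, 0.0, 2.56] turn [0.0, 0.01, 0.0] | pos [0.44   0.1815 0.0968] rot [3.141e+00 1.000e-03 3.000e+00] j6 0.38
```

Call:
send_rows --pt "0.08 0 1 0 0 0" --pt "0 0 0.8 0 0 0" --pt "0 0 0.5 0 0 0" --pt "0 0 0.26 0 0 0" --pt "0 0 0 0 0 0" --pt "0 0 0 0 0 0"

```text
time_s: 43.15
ee_pos: [0.4377, 0.1821, 0.02]
ee_rot: [3.141, 0.001, 3.001]
contact_force: [0.6, 0.1, 0.7]
gripper_width: 0.649
gripper_force: 0.0
```

Call:
send_rows --pt "0 0 0 0 0 0" --pt "0 0 0 0 0 0" --pt "0 0 0 0 0 0" --pt "0 0 0 0 0 0" --pt "0 0 0 0 0 0" --pt "0 0 0 0 0 0" --gripper 0.85 --force 30

```text
time_s: 43.75
ee_pos: [0.4376, 0.1821, 0.0199]
ee_rot: [3.141, 0.001, 3.001]
contact_force: [-1.5, 0.1, 7.8]
gripper_width: 0.312
gripper_force: 29.0
```

Call:
send_rows --pt "0 0 -0.5 0 0 0" --pt "0 0 -1 0 0 0" --pt "0 0 -1 0 0 0" --pt "0 0 -1 0 0 0" --pt "0 0 -1 0 0 0" --pt "0 0 -0.5 0 0 0" --pt "0 0 0 0 0 0"

```text
time_s: 44.45
ee_pos: [0.4383, 0.1822, 0.1713]
ee_rot: [3.14, 0.004, 3.001]
contact_force: [-0.2, -0.4, -1.5]
gripper_width: 0.311
gripper_force: 29.9
```

```bash
python3 -c "
from h import *
go(.648,.0555,.105,3.0)"
```

```text
t44.5 units [-7.5, -3.2, 2.24] turn [0.01, 0.03, 0.01] | pos [0.4383 0.1822 0.1713] rot [3.14  0.004 3.001] j6 0.38
```

Call:
send_rows --pt "-0.94 -0.4 0 0 0 0" --pt "-0.94 -0.4 0 0 0 0" --pt "-0.94 -0.4 0 0 0 0" --pt "-0.94 -0.4 0 0 0 0" --pt "-0.94 -0.4 0 0 0 0" --pt "-0.94 -0.4 0 0 0 0" --pt "-0.94 -0.4 0 0 0 0" --pt "-0.94 -0.4 0 0 0 0"

```text
time_s: 45.25
ee_pos: [0.6471, 0.0544, 0.1674]
ee_rot: [-3.141, -0.002, 3.001]
contact_force: [-0.3, 0.6, -0.7]
gripper_width: 0.313
gripper_force: 29.9
```

Call:
send_rows --pt "0 0 0 0 0 0" --pt "0 0 0.6 0 0 0" --pt "0 0 0.8 0 0 0" --pt "0 0 0.5 0 0 0" --pt "0 0 0.2 0 0 0" --pt "0 0 0 0 0 0" --pt "0 0 0 0 0 0" --pt "0 0 0 0 0 0"

```text
time_s: 46.05
ee_pos: [0.6473, 0.0552, 0.1069]
ee_rot: [3.141, 0.001, 3.001]
contact_force: [1.0, -0.2, -1.2]
gripper_width: 0.311
gripper_force: 29.9
```

```bash
python3 -c "
from h import *
go(.6475,.0555,.0915,3.0)"
```

```text
t46.0 units [-0.01, 0.01, 0.51] turn [0.0, 0.01, 0.01] | pos [0.6473 0.0552 0.1069] rot [3.141e+00 1.000e-03 3.001e+00] j6 0.11
```

Call:
send_rows --pt "0 0 0.2 0 0 0" --pt "0 0 0.16 0 0 0" --pt "0 0 0.08 0 0 0" --pt "0 0 0.05 0 0 0" --pt "0 0 0 0 0 0" --pt "0 0 0 0 0 0" --pt "0 0 0 0 0 0"

```text
time_s: 46.75
ee_pos: [0.6469, 0.0552, 0.0915]
ee_rot: [3.142, 0.0, 3.001]
contact_force: [0.4, -0.6, -0.3]
gripper_width: 0.312
gripper_force: 30.0
```

Call:
send_rows --pt "0 0 0 0 0 0" --pt "0 0 0 0 0 0" --pt "0 0 0 0 0 0" --pt "0 0 0 0 0 0" --pt "0 0 0 0 0 0" --pt "0 0 0 0 0 0" --pt "0 0 0 0 0 0" --pt "0 0 0 0 0 0" --gripper 0.35

```text
time_s: 47.55
ee_pos: [0.6467, 0.0551, 0.0913]
ee_rot: [3.142, -0.0, 3.001]
contact_force: [-0.0, 0.5, -0.6]
gripper_width: 0.652
gripper_force: 0.0
```

Call:
send_rows --pt "0 0 0 0 0 0" --pt "0 0 0 0 0 0" --pt "0 0 0 0 0 0" --pt "0 0 0 0 0 0" --pt "0 0 0 0 0 0" --pt "0 0 0 0 0 0" --pt "0 0 0 0 0 0" --pt "0 0 0 0 0 0"

```text
time_s: 48.35
ee_pos: [0.6467, 0.0551, 0.0913]
ee_rot: [-3.142, -0.0, 3.001]
contact_force: [-0.3, 0.2, 0.3]
gripper_width: 0.65
gripper_force: 0.0
```

Call:
send_rows --pt "0 0 0 0 0 0" --pt "0 0 0 0 0 0" --pt "0 0 0 0 0 0" --pt "0 0 0 0 0 0" --pt "0 0 0 0 0 0" --pt "0 0 0 0 0 0" --pt "0 0 0 0 0 0"

```text
time_s: 49.05
ee_pos: [0.6467, 0.0552, 0.0913]
ee_rot: [-3.142, -0.0, 3.001]
contact_force: [-0.3, 0.7, 0.2]
gripper_width: 0.647
gripper_force: 0.0
```

```bash
cat >> m.py <<'E'
def knob(lo,hi):
    p,d=snap('scene');P=cloud('scene',d);x,y,z=P[...,0],P[...,1],P[...,2]
    k=(np.hypot(x-.6475,y-.0555)<.04)&(z>lo)&(z<hi)
    n,l,st,c=cv2.connectedComponentsWithStats(k.astype(np.uint8))
    for i in range(1,n):
        if st[i,4]>3: print(c[i].round(),st[i,4],P[l==i].mean(0).round(4))
E
python3 -c "
from m import *
knob(.092,.105);look(None,['scene'])
s=monitor.read_state();print(s['contact_force'],s['gripper_force'],s['time_s'],s['ee_pos'])
go(.488,-.334,.18)"
```

```text
[308. 207.] 34 [0.6535 0.083  0.0988]
[295. 212.] 33 [0.6469 0.0536 0.0992]
[284. 221.] 17 [0.6509 0.02   0.098 ]
scene
   [254. 167.] 148 z0.025 [0.445 0.093] [0.031 0.036]
   [275. 193.] 47 z0.047 [0.556 0.075] [0.016 0.034]
   [189. 202.] 73 z0.025 [ 0.439 -0.094] [0.02  0.019]
   [ 86. 294.] 62 z0.009 [ 0.509 -0.383] [0.024 0.047]
   bar [0.01  0.015] 14.1 34
[-0.40312854 -0.29527569  0.53341859] 0.0 49.15 [0.64674046 0.05514865 0.09132056]
t49.1 units [3.42, -13.59, -2.96] turn None | pos [0.6467 0.0551 0.0913] rot [ 3.142 -0.     3.001] j6 0.11
```

Call:
send_rows --pt "0 0 0 0 0 0" --pt "0 0 0 0 0 0" --pt "0 0 0 0 0 0" --pt "0 0 0 0 0 0" --pt "0 0 0 0 0 0" --pt "0 0 0 0 0 0" --gripper 0.85

```text
time_s: 49.75
ee_pos: [0.6467, 0.0552, 0.0913]
ee_rot: [3.142, -0.0, 3.001]
contact_force: [0.0, 0.2, -0.4]
gripper_width: 0.312
gripper_force: 30.7
```

Call:
send_rows --pt "0 0 -0.5 0 0 0" --pt "0 0 -1 0 0 0" --pt "0 0 -1 0 0 0" --pt "0 0 -0.5 0 0 0" --pt "0 0 0 0 0 0" --pt "0 0 0 0 0 0"

```text
time_s: 50.35
ee_pos: [0.6465, 0.0552, 0.1807]
ee_rot: [-3.142, -0.0, 3.001]
contact_force: [-0.7, 0.3, -1.6]
gripper_width: 0.314
gripper_force: 30.7
```

Call:
send_rows --pt "0.24 -0.97 0 0 0 0" --pt "0.24 -0.97 0 0 0 0" --pt "0.24 -0.97 0 0 0 0" --pt "0.24 -0.97 0 0 0 0" --pt "0.24 -0.97 0 0 0 0" --pt "0.24 -0.97 0 0 0 0" --pt "0.24 -0.97 0 0 0 0" --pt "0.24 -0.97 0 0 0 0"

```text
time_s: 51.15
ee_pos: [0.5555, -0.1679, 0.1796]
ee_rot: [3.141, -0.003, 3.001]
contact_force: [0.4, 0.3, -1.3]
gripper_width: 0.314
gripper_force: 30.7
```

Call:
send_rows --pt "0.24 -0.97 0 0 0 0" --pt "0.24 -0.97 0 0 0 0" --pt "0.24 -0.97 0 0 0 0" --pt "0.24 -0.97 0 0 0 0" --pt "0.24 -0.97 0 0 0 0" --pt "0.24 -0.97 0 0 0 0" --pt "0 0 0 0 0 0" --pt "0 0 0 0 0 0"

```text
time_s: 51.95
ee_pos: [0.4888, -0.3338, 0.1798]
ee_rot: [3.14, -0.002, 2.999]
contact_force: [0.5, 0.1, -2.1]
gripper_width: 0.312
gripper_force: 30.8
```

Call:
send_rows --pt "0 0 1 0 0 0" --pt "0 0 1 0 0 0" --pt "0 0 1 0 0 0" --pt "0 0 1 0 0 0" --pt "0 0 0.5 0 0 0" --pt "0 0 0 0 0 0" --pt "0 0 0 0 0 0"

```text
time_s: 52.65
ee_pos: [0.4899, -0.3331, 0.0463]
ee_rot: [3.141, -0.001, 3.002]
contact_force: [-0.5, -1.0, -1.2]
gripper_width: 0.306
gripper_force: 30.8
```

```bash
python3 -c "
from h import *
go(.488,-.334,.026,3.0)"
```

```text
t52.6 units [0.06, -0.04, 0.68] turn [0.0, -0.0, 0.01] | pos [ 0.4899 -0.3331  0.0463] rot [ 3.141e+00 -1.000e-03  3.002e+00] j6 -0.58
```

Call:
send_rows --pt "0.05 -0.04 0.35 0 0 0" --pt "0 0 0.2 0 0 0" --pt "0 0 0.1 0 0 0" --pt "0 0 0 0 0 0" --pt "0 0 0 0 0 0"

```text
time_s: 53.15
ee_pos: [0.4881, -0.3351, 0.0269]
ee_rot: [-3.142, 0.0, 3.0]
contact_force: [0.2, -0.6, -0.8]
gripper_width: 0.311
gripper_force: 30.8
```

Call:
send_rows --pt "0 0 0 0 0 0" --pt "0 0 0 0 0 0" --pt "0 0 0 0 0 0" --pt "0 0 0 0 0 0" --gripper 0.4

```text
time_s: 53.55
ee_pos: [0.4881, -0.3351, 0.027]
ee_rot: [-3.141, 0.0, 3.001]
contact_force: [-0.4, -0.2, 0.7]
gripper_width: 0.601
gripper_force: 0.0
```

Call:
send_rows --pt "0 0 -0.5 0 0 0" --pt "0 0 -1 0 0 0" --pt "0 0 -1 0 0 0" --pt "0 0 -1 0 0 0" --pt "0 0 -1 0 0 0" --pt "0 0 -0.5 0 0 0" --pt "0 0 0 0 0 0"

```text
time_s: 54.25
ee_pos: [0.4892, -0.336, 0.1793]
ee_rot: [-3.139, 0.004, 3.001]
contact_force: [-0.2, 0.9, -0.0]
gripper_width: 0.601
gripper_force: 0.0
```

```bash
python3 -c "
from m import *
look('e')
go(.437,-.093,.1,3.0)"
```

```text
top
   [190. 142.] 210 z0.021 [0.687 0.177] [0.054 0.054]
   [383. 220.] 127 z0.036 [ 0.484 -0.337] [0.038 0.044]
   [219. 234.] 108 z0.025 [0.444 0.094] [0.03  0.034]
   [374. 234.] 42 z0.010 [ 0.446 -0.314] [0.021 0.046]
   [290. 238.] 54 z0.025 [ 0.435 -0.093] [0.018 0.018]
   bar [0.088 0.015] 14.0 265
scene
   [254. 167.] 153 z0.026 [0.444 0.094] [0.03  0.035]
   [189. 202.] 73 z0.025 [ 0.438 -0.093] [0.02  0.018]
   bar [0.088 0.017] 14.8 278
t54.4 units [2.81, 7.75, 2.55] turn [-0.0, 0.0, 0.01] | pos [ 0.488  -0.3349  0.1765] rot [-3.142  0.     3.001] j6 -0.58
```

Call:
send_rows --pt "0.35 0.97 0 0 0 0" --pt "0.35 0.97 0 0 0 0" --pt "0.35 0.97 0 0 0 0" --pt "0.35 0.97 0 0 0 0" --pt "0.35 0.97 0 0 0 0" --pt "0.35 0.97 0 0 0 0" --pt "0.35 0.97 0 0 0 0" --pt "0.35 0.97 0 0 0 0"

```text
time_s: 55.15
ee_pos: [0.4363, -0.0913, 0.1755]
ee_rot: [3.141, -0.002, 3.0]
contact_force: [0.7, 0.6, 0.4]
gripper_width: 0.598
gripper_force: 0.0
```

Call:
send_rows --pt "0 0 0 0 0 0" --pt "0 0 1 0 0 0" --pt "0 0 1 0 0 0" --pt "0 0 0.7 0 0 0" --pt "0 0 0 0 0 0" --pt "0 0 0 0 0 0"

```text
time_s: 55.75
ee_pos: [0.4371, -0.0928, 0.0955]
ee_rot: [3.141, -0.002, 3.0]
contact_force: [-0.4, 0.1, 0.3]
gripper_width: 0.6
gripper_force: 0.0
```

```bash
python3 -c "
from m import *
look('f')
go(.437,-.093,.0195,3.0)"
```

```text
top
   [190. 143.] 213 z0.020 [0.687 0.177] [0.053 0.054]
   [219. 234.] 109 z0.026 [0.444 0.094] [0.03  0.034]
   bar [0.088 0.015] 15.5 270
scene
   [253. 168.] 148 z0.026 [0.445 0.093] [0.03  0.036]
   [189. 202.] 70 z0.024 [ 0.438 -0.093] [0.02  0.018]
   bar [0.089 0.018] 15.0 277
t55.9 units [0.04, -0.0, 2.57] turn [-0.0, 0.01, 0.0] | pos [ 0.4382 -0.0931  0.0966] rot [-3.141e+00  1.000e-03  3.000e+00] j6 -0.23
```

View pics/fscene.png

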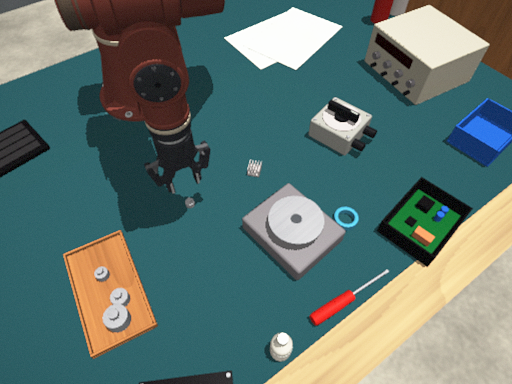

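Three weights stand in the tray at (115,316), (119,296) and (101,273). The 200 g has been knocked slightly but is still upright and inside. The 50 g is at (190,202), under the gripper.

Call:
send_rows --pt "0.04 0 1 0 0 0" --pt "0 0 0.8 0 0 0" --pt "0 0 0.5 0 0 0" --pt "0 0 0.26 0 0 0" --pt "0 0 0 0 0 0" --pt "0 0 0 0 0 0"

```text
time_s: 56.45
ee_pos: [0.4371, -0.0928, 0.0198]
ee_rot: [-3.141, 0.001, 3.001]
contact_force: [0.4, 1.1, 0.9]
gripper_width: 0.601
gripper_force: 0.0
```

Call:
send_rows --pt "0 0 0 0 0 0" --pt "0 0 0 0 0 0" --pt "0 0 0 0 0 0" --pt "0 0 0 0 0 0" --pt "0 0 0 0 0 0" --pt "0 0 0 0 0 0" --gripper 0.9 --force 25

```text
time_s: 57.05
ee_pos: [0.437, -0.0928, 0.0198]
ee_rot: [-3.141, 0.001, 3.001]
contact_force: [-0.7, 0.8, 7.2]
gripper_width: 0.242
gripper_force: 24.2
```

Call:
send_rows --pt "0 0 -0.5 0 0 0" --pt "0 0 -1 0 0 0" --pt "0 0 -1 0 0 0" --pt "0 0 -1 0 0 0" --pt "0 0 -1 0 0 0" --pt "0 0 -0.5 0 0 0" --pt "0 0 0 0 0 0" --pt "0 0 0 0 0 0"

```text
time_s: 57.85
ee_pos: [0.4363, -0.0925, 0.1688]
ee_rot: [-3.141, 0.0, 3.001]
contact_force: [-0.5, 0.8, -0.7]
gripper_width: 0.238
gripper_force: 24.7
```

```bash
python3 -c "
from h import *
go(.648,.0555,.105,3.0)"
```

```text
t57.9 units [-6.29, 5.88, 2.13] turn [-0.0, 0.0, 0.01] | pos [ 0.4363 -0.0925  0.1688] rot [-3.141  0.     3.001] j6 -0.23
```

Call:
send_rows --pt "-0.7 0.65 0 0 0 0" --pt "-0.7 0.65 0 0 0 0" --pt "-0.7 0.65 0 0 0 0" --pt "-0.7 0.65 0 0 0 0" --pt "-0.7 0.65 0 0 0 0" --pt "-0.7 0.65 0 0 0 0" --pt "-0.7 0.65 0 0 0 0" --pt "-0.7 0.65 0 0 0 0"

```text
time_s: 58.65
ee_pos: [0.6247, 0.0391, 0.1671]
ee_rot: [-3.141, -0.003, 3.001]
contact_force: [1.1, -0.2, -0.7]
gripper_width: 0.245
gripper_force: 24.7
```

Call:
send_rows --pt "-0.7 0.68 0 0 0 0" --pt "0 0 0 0 0 0" --pt "0 0 0.6 0 0 0" --pt "0 0 0.8 0 0 0" --pt "0 0 0.5 0 0 0" --pt "0 0 0.15 0 0 0" --pt "0 0 0 0 0 0" --pt "0 0 0 0 0 0"

```text
time_s: 59.45
ee_pos: [0.6484, 0.0554, 0.1079]
ee_rot: [3.142, 0.0, 3.0]
contact_force: [0.4, 0.0, -0.9]
gripper_width: 0.238
gripper_force: 24.7
```

```bash
python3 -c "
from h import *
go(.6475,.0555,.092,3.0)"
```

```text
t59.5 units [0.03, 0.0, 0.53] turn [0.0, 0.0, 0.0] | pos [0.6484 0.0554 0.1079] rot [3.142 0.    3.   ] j6 0.11
```

Call:
send_rows --pt "0 0 0.2 0 0 0" --pt "0 0 0.2 0 0 0" --pt "0 0 0.08 0 0 0" --pt "0 0 0.04 0 0 0" --pt "0 0 0 0 0 0" --pt "0 0 0 0 0 0" --pt "0 0 0 0 0 0"

```text
time_s: 60.15
ee_pos: [0.6484, 0.0556, 0.0921]
ee_rot: [3.142, 0.0, 3.001]
contact_force: [-0.4, 0.6, 0.2]
gripper_width: 0.242
gripper_force: 24.7
```

Call:
send_rows --pt "0 0 0 0 0 0" --pt "0 0 0 0 0 0" --pt "0 0 0 0 0 0" --pt "0 0 0 0 0 0" --pt "0 0 0 0 0 0" --pt "0 0 0 0 0 0" --pt "0 0 0 0 0 0" --pt "0 0 0 0 0 0" --gripper 0.4

```text
time_s: 60.95
ee_pos: [0.6483, 0.0556, 0.0919]
ee_rot: [-3.142, -0.0, 3.001]
contact_force: [-0.0, -0.1, 0.4]
gripper_width: 0.597
gripper_force: 0.0
```

Call:
send_rows --pt "0 0 0 0 0 0" --pt "0 0 0 0 0 0" --pt "0 0 0 0 0 0" --pt "0 0 0 0 0 0" --pt "0 0 0 0 0 0" --pt "0 0 0 0 0 0" --pt "0 0 0 0 0 0" --pt "0 0 0 0 0 0"

```text
time_s: 61.75
ee_pos: [0.6483, 0.0555, 0.0919]
ee_rot: [-3.142, 0.0, 3.001]
contact_force: [-0.8, -0.2, -0.2]
gripper_width: 0.602
gripper_force: 0.0
```

Call:
send_rows --pt "0 0 0 0 0 0" --pt "0 0 0 0 0 0" --pt "0 0 0 0 0 0" --pt "0 0 0 0 0 0" --pt "0 0 0 0 0 0" --pt "0 0 0 0 0 0" --pt "0 0 0 0 0 0"

```text
time_s: 62.45
ee_pos: [0.6483, 0.0555, 0.0919]
ee_rot: [-3.142, -0.0, 3.001]
contact_force: [0.1, 0.6, -0.2]
gripper_width: 0.598
gripper_force: 0.0
```

```bash
python3 -c "
from m import *
knob(.087,.099)
p,d=snap('scene');P=cloud('scene',d)
c,s=np.cos(-.14),np.sin(-.14)
Q=P-[.521,-.339,0];X=c*Q[...,0]+s*Q[...,1];Y=-s*Q[...,0]+c*Q[...,1];z=P[...,2]
m=(abs(X)<.114)&(abs(Y)<.058)&(z>.013)
n,l,st,cc=cv2.connectedComponentsWithStats(m.astype(np.uint8))
for i in range(1,n):
  if st[i,4]>15: k=l==i; print(cc[i].round(),st[i,4],'tray x %.3f..%.3f y %.3f..%.3f z %.3f'%(X[k].min(),X[k].max(),Y[k].min(),Y[k].max(),z[k].max()))
s=monitor.read_state();print(s['contact_force'],s['gripper_force'],s['time_s'],s['ee_pos'])
go(.440,-.328,.18)"
```

```text
[308. 209.] 33 [0.655  0.0817 0.0932]
[296. 214.] 34 [0.6483 0.0538 0.093 ]
[292. 216.] 6 [0.6469 0.0457 0.0877]
[284. 222.] 25 [0.6502 0.0207 0.0929]
[101. 273.] 163 tray x -0.048..-0.020 y -0.015..0.012 z 0.037
[117. 310.] 862 tray x 0.017..0.100 y -0.023..0.035 z 0.052
[ 0.08212467 -0.67734297 -0.4198761 ] 0.0 62.55 [0.64833275 0.05554404 0.09190976]
t62.5 units [5.08, -13.63, -2.94] turn None | pos [0.6483 0.0555 0.0919] rot [3.142 0.    3.001] j6 0.11
```

Call:
send_rows --pt "0 0 0 0 0 0" --pt "0 0 0 0 0 0" --pt "0 0 0 0 0 0" --pt "0 0 0 0 0 0" --pt "0 0 0 0 0 0" --pt "0 0 0 0 0 0" --gripper 0.9

```text
time_s: 63.15
ee_pos: [0.6484, 0.0555, 0.0919]
ee_rot: [3.142, 0.0, 3.001]
contact_force: [0.6, -0.2, 0.3]
gripper_width: 0.243
gripper_force: 24.6
```

Call:
send_rows --pt "0 0 -0.5 0 0 0" --pt "0 0 -1 0 0 0" --pt "0 0 -1 0 0 0" --pt "0 0 -0.5 0 0 0" --pt "0 0 0 0 0 0" --pt "0 0 0 0 0 0"

```text
time_s: 63.75
ee_pos: [0.6481, 0.0555, 0.1813]
ee_rot: [-3.142, -0.0, 3.001]
contact_force: [0.5, -0.5, -0.7]
gripper_width: 0.236
gripper_force: 24.5
```

Call:
send_rows --pt "0.36 -0.97 0 0 0 0" --pt "0.36 -0.97 0 0 0 0" --pt "0.36 -0.97 0 0 0 0" --pt "0.36 -0.97 0 0 0 0" --pt "0.36 -0.97 0 0 0 0" --pt "0.36 -0.97 0 0 0 0" --pt "0.36 -0.97 0 0 0 0" --pt "0.36 -0.97 0 0 0 0"

```text
time_s: 64.55
ee_pos: [0.5285, -0.1634, 0.1803]
ee_rot: [3.141, -0.002, 3.001]
contact_force: [0.4, -0.1, -0.1]
gripper_width: 0.242
gripper_force: 24.6
```

Call:
send_rows --pt "0.36 -0.97 0 0 0 0" --pt "0.36 -0.97 0 0 0 0" --pt "0.36 -0.97 0 0 0 0" --pt "0.36 -0.97 0 0 0 0" --pt "0.36 -0.97 0 0 0 0" --pt "0.36 -0.97 0 0 0 0" --pt "0 0 0 0 0 0" --pt "0 0 0 0 0 0"

```text
time_s: 65.35
ee_pos: [0.4405, -0.3263, 0.1806]
ee_rot: [3.14, -0.002, 2.999]
contact_force: [0.5, 0.7, -0.6]
gripper_width: 0.242
gripper_force: 24.6
```

Call:
send_rows --pt "0 0 1 0 0 0" --pt "0 0 1 0 0 0" --pt "0 0 1 0 0 0" --pt "0 0 1 0 0 0" --pt "0 0 0.4 0 0 0" --pt "0 0 0 0 0 0" --pt "0 0 0 0 0 0"

```text
time_s: 66.05
ee_pos: [0.4419, -0.3264, 0.0506]
ee_rot: [-3.141, 0.0, 3.001]
contact_force: [-0.7, 0.3, 0.4]
gripper_width: 0.243
gripper_force: 24.7
```

```bash
python3 -c "
from h import *
go(.440,-.3275,.0255,3.0)"
```

```text
t66.0 units [0.06, -0.04, 0.84] turn [-0.0, 0.0, 0.01] | pos [ 0.4419 -0.3264  0.0506] rot [-3.141  0.     3.001] j6 -0.63
```

Call:
send_rows --pt "0.05 -0.04 0.5 0 0 0" --pt "0 0 0.2 0 0 0" --pt "0 0 0.1 0 0 0" --pt "0 0 0.03 0 0 0" --pt "0 0 0 0 0 0" --pt "0 0 0 0 0 0"

```text
time_s: 66.65
ee_pos: [0.44, -0.3278, 0.0255]
ee_rot: [-3.141, 0.001, 3.001]
contact_force: [-0.1, 0.8, -0.4]
gripper_width: 0.239
gripper_force: 24.7
```

Call:
send_rows --pt "0 0 0 0 0 0" --pt "0 0 0 0 0 0" --pt "0 0 0 0 0 0" --pt "0 0 0 0 0 0" --gripper 0.4

```text
time_s: 67.05
ee_pos: [0.4397, -0.3276, 0.025]
ee_rot: [-3.142, 0.0, 3.001]
contact_force: [0.5, 0.6, 0.4]
gripper_width: 0.598
gripper_force: 0.0
```

Call:
send_rows --pt "0 0 -0.5 0 0 0" --pt "0 0 -1 0 0 0" --pt "0 0 -1 0 0 0" --pt "0 0 -1 0 0 0" --pt "0 0 -1 0 0 0" --pt "0 0 -1 0 0 0" --pt "0 0 -1 0 0 0" --pt "0 0 -1 0 0 0"

```text
time_s: 67.85
ee_pos: [0.4395, -0.3274, 0.2513]
ee_rot: [-3.142, 0.0, 3.001]
contact_force: [0.7, -0.8, -0.2]
gripper_width: 0.594
gripper_force: 0.0
```

```bash
python3 -c "
from m import *
look('g')
go(.473,.356,.25,-1.31-1.571)"
```

```text
top
   [190. 143.] 214 z0.022 [0.687 0.177] [0.054 0.053]
   [219. 234.] 114 z0.025 [0.444 0.094] [0.03  0.034]
   bar [0.088 0.015] 14.8 269
scene
   [254. 167.] 151 z0.026 [0.445 0.094] [0.03  0.035]
   [165. 381.] 51 z0.010 [ 0.747 -0.329] [0.026 0.009]
   bar [0.089 0.018] 15.1 284
t68.0 units [2.15, 22.75, 0.04] turn [-0.04, 0.04, -3.35] | pos [ 0.4411 -0.3289  0.254 ] rot [-3.138  0.005  3.001] j6 -0.63
```

View pics/gscene.png

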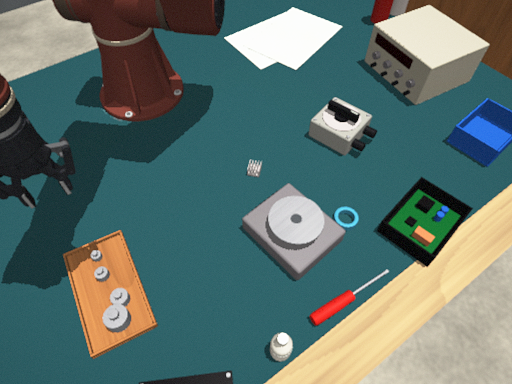

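All four weights stand upright in the tray, at (95,254), (101,273), (119,296) and (115,316). Now I turn the isolator off.

Call:
send_rows --pt "0.1 1 0 0 0 0" --pt "0.1 1 0 0 0 0" --pt "0.1 1 0 0 0 0" --pt "0.1 1 0 0 0 0" --pt "0.1 1 0 0 0 0" --pt "0.1 1 0 0 0 0" --pt "0.1 1 0 0 0 0" --pt "0.1 1 0 0 0 0" --gripper 0

```text
time_s: 68.75
ee_pos: [0.4493, -0.0853, 0.2495]
ee_rot: [3.141, -0.001, 3.0]
contact_force: [-0.3, 0.0, 1.0]
gripper_width: 0.998
gripper_force: 0.0
```

Call:
send_rows --pt "0.1 1 0 0 0 0" --pt "0.1 1 0 0 0 0" --pt "0.1 1 0 0 0 0" --pt "0.1 1 0 0 0 0" --pt "0.1 1 0 0 0 0" --pt "0.1 1 0 0 0 0" --pt "0.1 1 0 0 0 0" --pt "0.1 1 0 0 0 0"

```text
time_s: 69.55
ee_pos: [0.4593, 0.1556, 0.2495]
ee_rot: [-3.141, -0.001, 3.001]
contact_force: [0.5, 0.1, 0.1]
gripper_width: 1.002
gripper_force: 0.0
```

Call:
send_rows --pt "0.1 1 0 0 0 0" --pt "0.1 1 0 0 0 0" --pt "0.1 1 0 0 0 0" --pt "0.1 1 0 0 0 0" --pt "0.1 1 0 0 0 0" --pt "0.1 1 0 0 0 0" --pt "0 0.7 0 0 0 0" --pt "0 0 0 0 0 0"

```text
time_s: 70.35
ee_pos: [0.4698, 0.358, 0.2489]
ee_rot: [3.142, -0.001, 3.003]
contact_force: [0.1, -0.8, 0.5]
gripper_width: 1.003
gripper_force: 0.0
```

Call:
send_rows --pt "0 0 0 0 0 -1" --pt "0 0 0 0 0 -1" --pt "0 0 0 0 0 -1" --pt "0 0 0 0 0 -0.35" --pt "0 0 0 0 0 0" --pt "0 0 0 0 0 0"

```text
time_s: 70.95
ee_pos: [0.47, 0.3554, 0.2497]
ee_rot: [-3.141, -0.001, -2.883]
contact_force: [-0.4, 0.2, -0.6]
gripper_width: 0.998
gripper_force: 0.0
```

```bash
python3 -c "
from h import *
go(.473,.356,.091,-1.31-1.571)"
```

```text
t71.0 units [-0.11, -0.0, 5.29] turn [-0.0, -0.0, -0.01] | pos [0.47   0.3554 0.2497] rot [-3.141e+00 -1.000e-03 -2.883e+00] j6 0.26
```

Call:
send_rows --pt "-0.1 0 0 0 0 0" --pt "0 0 1 0 0 0" --pt "0 0 1 0 0 0" --pt "0 0 1 0 0 0" --pt "0 0 1 0 0 0" --pt "0 0 0.9 0 0 0" --pt "0 0 0.4 0 0 0" --pt "0 0 0 0 0 0"

```text
time_s: 71.75
ee_pos: [0.4721, 0.3561, 0.0896]
ee_rot: [-3.141, -0.003, -2.881]
contact_force: [-1.6, -0.3, 0.5]
gripper_width: 0.999
gripper_force: 0.0
```

Call:
send_rows --pt "0 0 0 0 0 0" --pt "0 0 0 0 0 0" --pt "0 0 0 0 0 0" --pt "0 0 0 0 0 0" --pt "0 0 0 0 0 0" --pt "0 0 0 0 0 0" --pt "0 0 0 0 0 0" --pt "0 0 0 0 0 0" --gripper 1 --force 30

```text
time_s: 72.55
ee_pos: [0.473, 0.3579, 0.0918]
ee_rot: [3.139, 0.001, -2.88]
contact_force: [-2.1, 5.9, 5.4]
gripper_width: 0.157
gripper_force: 34.9
```

Call:
send_rows --pt "0 0 0 0 0 -1" --pt "0 0 0 0 0 -1" --pt "0 0 0 0 0 -1" --pt "0 0 0 0 0 -1" --pt "0 0 0 0 0 -1" --pt "0 0 0 0 0 -1" --pt "0 0 0 0 0 -1" --pt "0 0 0 0 0 -1"

```text
time_s: 73.35
ee_pos: [0.4731, 0.3579, 0.0918]
ee_rot: [3.141, 0.002, -1.915]
contact_force: [-2.1, 3.8, 4.0]
gripper_width: 0.157
gripper_force: 34.8
```

Call:
send_rows --pt "0 0 0 0 0 -1" --pt "0 0 0 0 0 -1" --pt "0 0 0 0 0 -1" --pt "0 0 0 0 0 -1" --pt "0 0 0 0 0 -0.9" --pt "0 0 0 0 0 0" --pt "0 0 0 0 0 0"

```text
time_s: 74.05
ee_pos: [0.4731, 0.3579, 0.0917]
ee_rot: [-3.14, 0.002, -1.335]
contact_force: [-1.7, 4.9, 5.5]
gripper_width: 0.155
gripper_force: 34.9
```

Call:
send_rows --pt "0 0 0 0 0 0" --pt "0 0 0 0 0 0" --pt "0 0 0 0 0 0" --pt "0 0 0 0 0 0" --pt "0 0 0 0 0 0" --pt "0 0 -0.5 0 0 0" --pt "0 0 -1 0 0 0" --pt "0 0 -1 0 0 0" --gripper 0

```text
time_s: 74.85
ee_pos: [0.4725, 0.3564, 0.1664]
ee_rot: [3.14, -0.001, -1.333]
contact_force: [-0.6, 0.9, 0.2]
gripper_width: 0.998
gripper_force: 0.0
```

Call:
send_rows --pt "0 0 -1 0 0 0" --pt "0 0 -1 0 0 0" --pt "0 0 -1 0 0 0" --pt "0 0 0 0 0 0" --pt "0 0 0 0 0 0"

```text
time_s: 75.35
ee_pos: [0.4732, 0.3568, 0.2563]
ee_rot: [-3.14, 0.0, -1.333]
contact_force: [-0.1, -0.6, -0.7]
gripper_width: 1.001
gripper_force: 0.0
```

```bash
python3 -c "
from m import *
look('z')
p,d=snap('scene');P=cloud('scene',d);q=P[(np.hypot(P[...,0]-.473,P[...,1]-.356)<.07)&(P[...,2]>.078)&(P[...,2]<.1)]
print(len(q),np.ptp(q,0))
print(monitor.read_state()['time_s'])"
```

```text
top
   [190. 142.] 207 z0.021 [0.687 0.177] [0.053 0.053]
   [219. 234.] 100 z0.026 [0.444 0.094] [0.03  0.034]
   [379. 238.] 154 z0.029 [ 0.442 -0.327] [0.044 0.052]
   [395. 242.] 54 z0.010 [ 0.43  -0.368] [0.031 0.033]
   bar [0.015 0.088] 14.6 233
scene
   [254. 167.] 152 z0.025 [0.445 0.093] [0.03  0.036]
   bar [0.014 0.089] 14.9 195
199 [0.03316676 0.08829545 0.01968794]
75.5
```

View pics/zscene.png

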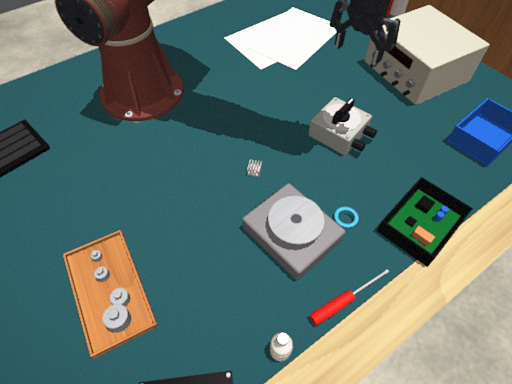

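The isolator bar at (342,108) lies across the housing again, so the power is off. All four weights stand upright in the tray and the arm is clear of everything.

```bash
python3 -c "
from station import workorder
print(workorder.hand_in())"
```

```text
the job is handed in; nothing more can be done
None
```

The job is handed in: all four weights were weighed heaviest first for over two seconds each and stand upright in the tray, the isolator is off, and the heatsink and tape are where they were; the judge's result was not shown.

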